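Lay out the sample-labelling kit in the steel tray

ROBOT

A 7-joint arm with a two-finger parallel gripper is mounted at the origin on a cart in front of the work surface, level with it; the furniture and walls round the work are solid. World frame = base frame: x ahead of the robot, y to its left, z up, the work surface at z = 0. Lengths are in m, angles in degrees, forces in N, time in s.
With the tool pointing down it reaches from about 0.425 to 0.875 m from the base axis. Payload 4.7 kg.
Tool frame: the origin (TCP) lies on the centre line of the jaws, within the pads' length; the fingertips stand ahead of it and the grasp point (between the pads) lies 2 mm behind it (env.tip_reach is the x of the fingertips in the tool frame, in m); x points along the fingers, z is the direction in which the jaws open and shut, and the axes are right-handed (so a half turn about x gives the same grasp; the last joint's range is limited). The gripper opens to 87 mm and grips with 3 to 60 N. Pads are 19 mm wide; open, the fingers measure 117 mm over their backs; the gripper's body (75 mm by 190 mm) begins 51 mm behind the grasp point.
Start: joints at [-74.421, 18.392, -4.016, 83.108, 1.295, 78.541, -3.26], TCP at [0.166, 0.629, 0.24] pointing down, gripper open.
Joint ranges: [-163.93, 163.93], [-17.29, 119.83], [-79.2, 71.16], [3.27, 140.29], [-89.18, 269.18], [5.43, 117.66], [-154.24, 154.24]. Speed limits (degrees/s): [147.25, 147.25, 180, 180, 180, 180, 180].

INTERFACE

Orientations are given as [roll, pitch, yaw] about the fixed x, y, z axes, in that order (R = Rz(yaw) Ry(pitch) Rx(roll)).
In Python, from cell import telemetry, optics, env, models gives the robot as it stands.
- The arm moves only by the shell command python3 -m pendant 'ROWS' [FORCE]. ROWS is JSON, a list of rows, each a list of 3 entries, a list of its own where there are three numbers: the finger opening in mm, from 0 to 87, then the shift along the tool's x, y, z in mm, then the turn, a rotation vector about the tool's x, y, z in rad. A call has 1 to 10 rows; each row is the pose to reach, as a shift and turn from the pose commanded when the call began, along the tool's axes at that moment; what a row does not reach only later rows make up. A row lasts 1/12 s, in which the tool goes at most 41.7 mm and 7.16 degrees, less where a joint would pass 70% of its speed; a pose out of reach is approached as far as the arm can. A call with a gripper value outside its range is refused whole. The fingers move at their own pace and stop on an object; FORCE is the grip in N (left out, the last holds). Time passes only in rows, so rows that repeat a pose let the fingers close. It gives the time, the measured TCP pose, the force and the opening at its end, in the units of the state.
- telemetry.get_obs(): the state, without advancing time (a new reading comes with each control period).
- optics.read_camera(name): name is "scene" or "top"; returns a dict with "image" (420x560x3 uint8, blue, green, red), "range_z" (420x560 float32, m along the optical axis (not along the pixel's ray), 0 where there is no reading), "fx", "fy", "cx", "cy" (pixels), "k1" (the pictures are not rectified: a ray, as slopes to the right and down, at radius r is drawn at 1 + k1 r^2 times it, then the intrinsics apply), "cam_to_world" (4x4, takes a point from camera to world coordinates). Camera axes: x right, y up, looking along -z (the intrinsics and any distortion apply to the point x, -y, -z); pixel columns grow to the right and rows downward; lengths in m; the calibration is good to about 2 mm. A picture is of the moment at which its call begins.
- env.sign_off(): hands the job in, once; it reports no verdict.
Trained networks look in the newest picture that a camera, given by its name, has taken for a name from the list of things; names that differ only in an ending like _2 or _b are one class to them, and where a whole thing is asked for, a point or a joint stands for the part that bears it (a point fixed in the world has none). Each returns a list of dicts, best first, with "confidence" (0 to 1); they miss things now and then, are a little off and sometimes report something else, mostly with a low value. They report only what shows in the picture. A call takes as long as a camera call. They do not tell look-alikes from the thing itself.
- models.masks_of(camera, label): "pixels" (420x560 bool, what is visible of it) and "extent" ([left, top, right, bottom] as shares, 0 to 1, of the picture: columns of its width, rows of its height, round what is visible of it).
- models.landmark_of(camera, label): "centre" ([row, column] as shares, 0 to 1, of the picture: columns of its width, rows of its height: a listed point, or the origin of a listed thing).
The state is a dict: "time_s": time; "qpos": joint angles; "joint_velocities": joint speeds; "effort": joint torques, N m; "tool_pos": TCP position; "tool_rot": TCP orientation; "force": force on the tool from outside, world axes, zero at the start; "wrist_torque": the same for the moment, N m; "grip_width": finger opening in m.
Only numpy, scipy, OpenCV 4.12 (cv2) and the standard library are available. Lean on these libraries where they do the work, as an engineer would, in place of code of your own. Each camera call takes 0.05 s, during which the arm holds its last target.

TASK

Gather the food-sample labelling kit into the steel tray, each thing centred on the white outline of its own mat: the white marker lengthwise on the black mat, the slim blue pen lengthwise on the blue mat, the wooden stamp standing upright on the green mat, and the blue ink pad flat on the yellow mat, squared up with its outline. The black stamp and the red ink pad belong to another desk: leave them standing and lying where they are.

Things in the scene. Friction and masses are not known exactly. Their poses are not given: they have to be found in the camera images.
- marker_center (a point): white marker with a black cap, 135 mm long, 17 x 16 mm thick, lying on the worktop (z = 0); the point is its middle, half-way up (8 mm), grasp it there across its length; y runs along its length, z up
- pen_center (a point): slim blue pen, 145 mm long, 12 mm wide and 9 mm high, lying on the worktop; the point is its middle, half-way up (4.5 mm), grasp it there across its length; y runs along its length, z up
- stamp_center (a point): round wooden hand stamp, light brown, standing upright on the worktop, 24 mm across the foot and 64 mm tall; the point is on its axis half-way up (32 mm); z up along its axis. The handle is 20 mm across from 27 to 64 mm above its foot: grasp it about 45 mm up
- ink_pad_center (a point): dark blue ink pad, a shut flat tin, 56 (its x) x 70 (its y) x 13 mm (z), lying flat on the worktop; the point is its centre, half-way up (6.5 mm); grasp it across the 56 mm
- marker_mat_top (a point): black mat with a white bar 17 mm wide, the marker's place, 160 mm along its x, 60 mm along its y. It lies flat in the shallow grey steel tray (301 x 217 mm, fixed, inner floor 1 mm above the worktop, rim 27 mm high) and is fixed. This point is the centre of its upper face, 4 mm above the worktop (z = 0.004); z up
- pen_mat_top (a point): blue mat with a narrow white bar 10 mm wide, the pen's place, 160 mm along its x, 60 mm along its y. It lies flat in the shallow grey steel tray (301 x 217 mm, fixed, inner floor 1 mm above the worktop, rim 27 mm high) and is fixed. This point is the centre of its upper face, 4 mm above the worktop (z = 0.004); z up
- stamp_mat_top (a point): green mat with a white disc of 28 mm, the wooden stamp's place, 80 mm along its x, 76 mm along its y. It lies flat in the shallow grey steel tray (301 x 217 mm, fixed, inner floor 1 mm above the worktop, rim 27 mm high) and is fixed. This point is the centre of its upper face, 4 mm above the worktop (z = 0.004); z up
- pad_mat_top (a point): yellow mat with a white rectangle, 70 mm along its x and 56 mm along its y, the ink pad's place (the pad's long side runs along the mat's x); the mat is 80 mm along its x, 76 mm along its y. It lies flat in the shallow grey steel tray (301 x 217 mm, fixed, inner floor 1 mm above the worktop, rim 27 mm high) and is fixed. This point is the centre of its upper face, 4 mm above the worktop (z = 0.004); z up
- black_stamp_center (a point): black plastic hand stamp, 23 mm across and 64 mm tall, standing upright; it does not belong to the kit and stays where it is; the point is on its axis half-way up (32 mm); z up
- red_pad_center (a point): red ink pad tin, 56 x 70 x 13 mm, lying flat; it does not belong to the kit and stays where it is; the point is its centre, half-way up (6.5 mm)
Not all that is in view belongs to the job. There is more than one size of the part that bears ink_pad_center; the job needs the larger.

How it is judged:
By the outcome, as a careful person would: the job done as asked, in the order asked, and still so for the second after the job is handed in, with the robot touching nothing.
It also fails if it takes over 115 s, if anything falls off the work surface, if the arm or the gripper's body presses on something with over 40 N, if the wrist force passes 120 N, or if a joint passes its speed limit or range.

## Working session

There is one attempt and no reset: what is moved stays moved. The work goes in short steps, Python scripts to look and compute and a shell command to move; the robot and the scene stay as the last step left them, time stands still between calls to the robot, and variables do not carry over. Pictures are saved under pics/ and viewed, and the job is handed in when it is done.

```bash
ls; mkdir -p pics; python3 - <<'E'
from cell import telemetry, optics, env, models
import cv2
o=telemetry.get_obs()
for k in o: print(k,o[k])
print(env.tip_reach)
for n in ("scene","top"):
    c=optics.read_camera(n); cv2.imwrite(f"pics/{n}0.png",c["image"])
    print(n,c["fx"],c["fy"],c["cx"],c["cy"],c["k1"],c["cam_to_world"])
E
```

```text
pics
time_s 0.0
qpos [-74.42065418  18.43926513  -4.01611937  83.17534019   1.29702665
  78.54219538  -3.25997797]
joint_velocities [-0.01701491 -0.0202447  -0.07199988 -0.02405516 -0.01073801 -0.04037525
  0.08443434]
effort [-4.48854435e-04 -4.91285455e+01 -4.04097615e-01 -3.12529778e+01
 -6.39441842e-02  4.39861254e-02  1.96945653e-04]
tool_pos [0.16564478 0.62798748 0.23845543]
tool_rot [-176.06797967   89.88829847 -100.83658169]
force [-0.16993892  0.49671556 -0.40664556]
wrist_torque [-0.01781929 -0.02581357 -0.01204384]
grip_width 0.0868811011863072
0.017
scene 481.13386598411864 481.13386598411864 277.7345462176908 213.07368501126786 -0.07120835319398941 [[ 0.71832934  0.48238788 -0.5013032   0.01454132]
 [-0.69545224  0.47854362 -0.53604308 -0.55770442]
 [-0.01868523  0.7336879   0.67922965  0.75393355]
 [ 0.          0.          0.          1.        ]]
top 456.66173730530267 456.66173730530267 279.3522043713206 208.68456007063963 -0.1345766785448659 [[-0.01944825  0.998358   -0.05388013  0.47658129]
 [-0.9996107  -0.02049439 -0.01893202 -0.02132903]
 [-0.02000518  0.05349096  0.99836792  1.18077128]
 [ 0.          0.          0.          1.        ]]
```

View pics/scene0.png

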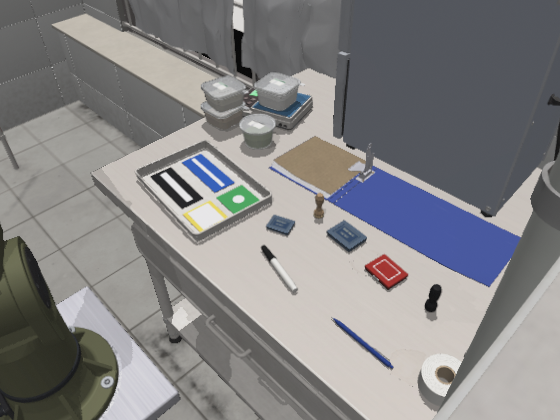

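View pics/top0.png

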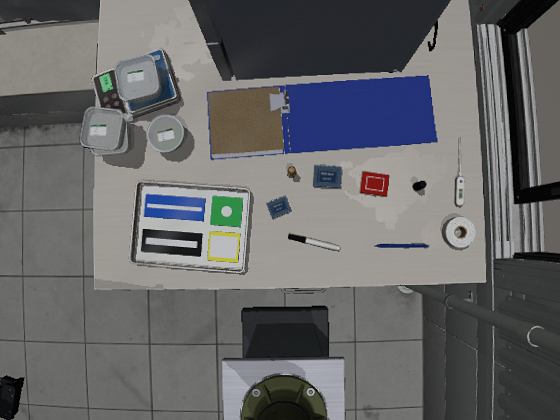

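```bash
cat > h.py <<'E'
from cell import telemetry, optics, env, models
import cv2, numpy as np
from scipy.spatial.transform import Rotation as R
def undist(c,u,v):
    K=np.array([[c["fx"],0,c["cx"]],[0,c["fy"],c["cy"]],[0,0,1.]])
    p=cv2.undistortPoints(np.array([[[u,v]]],float),K,np.array([c["k1"],0,0,0.]))[0,0]
    return p
def px2w(c,u,v,z):
    p=undist(c,u,v); T=np.array(c["cam_to_world"])
    d=T[:3,:3]@np.array([p[0],-p[1],-1.]); o=T[:3,3]
    return o+d*(z-o[2])/d[2]
def w2px(c,P):
    T=np.linalg.inv(np.array(c["cam_to_world"])); q=T@np.append(P,1)
    a=np.array([q[0],-q[1]])/-q[2]; a=a*(1+c["k1"]*(a@a))
    return a[0]*c["fx"]+c["cx"],a[1]*c["fy"]+c["cy"]
def rect(c,mask,z):
    m=mask.astype(np.uint8); cs,_=cv2.findContours(m,cv2.RETR_EXTERNAL,cv2.CHAIN_APPROX_NONE)
    k=max(cs,key=cv2.contourArea).reshape(-1,2)
    w=np.array([px2w(c,u,v,z)[:2] for u,v in k])*1000
    (cx,cy),(a,b),ang=cv2.minAreaRect(w.astype(np.float32))
    if a<b: a,b,ang=b,a,ang+90
    return np.round([cx,cy,a,b,(ang+90)%180-90],1)  # mm, long side, short side, angle of long side about world z
def tool():
    o=telemetry.get_obs(); return np.array(o["tool_pos"]),R.from_euler("xyz",o["tool_rot"],degrees=True)
def goto(xyz_mm,zdir_deg):
    """shift mm and rotvec in tool axes to TCP at xyz, pointing down, jaw axis z at world angle zdir (mod 180 nearest)"""
    p,r=tool(); best=None
    for k in (0,180):
        a=np.radians(zdir_deg+k); x=np.array([0,0,-1.]); z=np.array([np.cos(a),np.sin(a),0]); y=np.cross(z,x)
        rv=(r.inv()*R.from_matrix(np.c_[x,y,z])).as_rotvec()
        print("yaw",zdir_deg+k,"rotvec",np.round(rv,3),"deg",round(np.degrees(np.linalg.norm(rv)),1))
    s=r.inv().apply(np.array(xyz_mm)-p*1000); print("shift",np.round(s,1))
def state():
    o=telemetry.get_obs(); p,r=tool(); m=r.as_matrix()
    print("t",round(o["time_s"],2),"tcp",np.round(p*1000,1),"xdir",np.round(m[:,0],3),"jaw ang",round(np.degrees(np.arctan2(m[1,2],m[0,2])),2),"F",np.round(o["force"],1),"w",round(o["grip_width"]*1000,1),"q",np.round(o["qpos"],0))
E
python3 - <<'E'
from h import *
cs={n:optics.read_camera(n) for n in ("top","scene")}
Z=dict(marker_center=.008,pen_center=.0045,stamp_center=.032,ink_pad_center=.0065,marker_mat_top=.004,pen_mat_top=.004,stamp_mat_top=.004,pad_mat_top=.004,black_stamp_center=.032,red_pad_center=.0065)
for l,z in Z.items():
    for n,c in cs.items():
        for d in models.landmark_of(n,l):
            v,u=d["centre"][0]*420,d["centre"][1]*560
            print(l,n,round(d["confidence"],2),(round(u),round(v)),np.round(px2w(c,u,v,z)*1000,1))
        for d in models.masks_of(n,l):
            if d["confidence"]>.3 and n=="top": print("   mask",n,round(d["confidence"],2),d["pixels"].sum(),rect(c,d["pixels"],z))
state()
im=cs["top"]["image"]
cv2.imwrite("pics/c1.png",cv2.resize(im[160:280,120:300],None,fx=4,fy=4,interpolation=cv2.INTER_CUBIC))
cv2.imwrite("pics/c2.png",cv2.resize(im[150:270,260:440],None,fx=4,fy=4,interpolation=cv2.INTER_CUBIC))
E
```

```text
marker_center top 0.66 (312, 244) [447.1 -82.2   8. ]
   mask top 0.52 339 [454.4 -85.4 135.5  19.3  74.8]
marker_center scene 0.88 (278, 270) [447.4 -90.2   8. ]
pen_center top 0.73 (402, 242) [ 446.4 -312.9    4.5]
   mask top 0.52 243 [ 438.3 -314.3  131.2   12.9   88.5]
pen_center scene 0.74 (363, 341) [ 441.1 -315.6    4.5]
stamp_center top 0.73 (225, 213) [530.7 137.7  32. ]
stamp_center top 0.65 (372, 181) [ 604.8 -235.1   32. ]
stamp_center top 0.56 (288, 167) [643.2 -22.5  32. ]
stamp_center top 0.18 (172, 244) [455.5 274.6  32. ]
stamp_center scene 0.68 (318, 202) [637.  -27.5  32. ]
ink_pad_center top 0.75 (327, 176) [ 620.8 -123.1    6.5]
ink_pad_center top 0.59 (277, 205) [549.1   7.9   6.5]
   mask top 0.8 586 [ 623.1 -124.7   71.2   57.2   85. ]
   mask top 0.54 352 [546.6   2.6  54.6  45.1 -69.3]
ink_pad_center scene 0.7 (280, 224) [543.3   2.    6.5]
ink_pad_center scene 0.62 (347, 234) [ 624.6 -123.5    6.5]
marker_mat_top top 0.97 (173, 243) [455.5 280.5   4. ]
marker_mat_top scene 0.74 (203, 214) [445.7 154.8   4. ]
marker_mat_top scene 0.69 (347, 239) [ 615.9 -13
[... 444 characters left out ...]
 4. ]
stamp_mat_top scene 0.2 (206, 170) [552.3 283.2   4. ]
pad_mat_top top 0.7 (226, 247) [442.9 140.5   4. ]
   mask top 0.92 905 [445.6 147.9  80.8  76.1  85. ]
   mask top 0.72 232 [453.8 -83.9 127.9  13.7  74.8]
pad_mat_top scene 0.93 (203, 214) [443.9 152.5   4. ]
black_stamp_center top 0.52 (416, 183) [ 596.2 -348.    32. ]
   mask top 0.57 95 [ 591.4 -354.9   35.4   19.4  -69.7]
black_stamp_center scene 0.65 (433, 297) [ 591.3 -357.2   32. ]
   mask top 0.91 608 [ 600.9 -244.2   74.2   57.9   81.9]
red_pad_center scene 0.56 (385, 271) [ 598.9 -245.1    6.5]
t 2.2 tcp [165.8 628.5 239.6] xdir [ 0.  0. -1.] jaw ang 75.23 F [-1.3 -0.2 -0.7] w 87.1 q [-74.  18.  -4.  83.   1.  79.  -3.]
```

```bash
python3 - <<'E'
import cv2,numpy as np
a=cv2.imread("pics/c1.png");b=cv2.imread("pics/c2.png")
print(a.shape,b.shape)
E
```

```text
(480, 720, 3) (480, 720, 3)
```

View pics/c1.png

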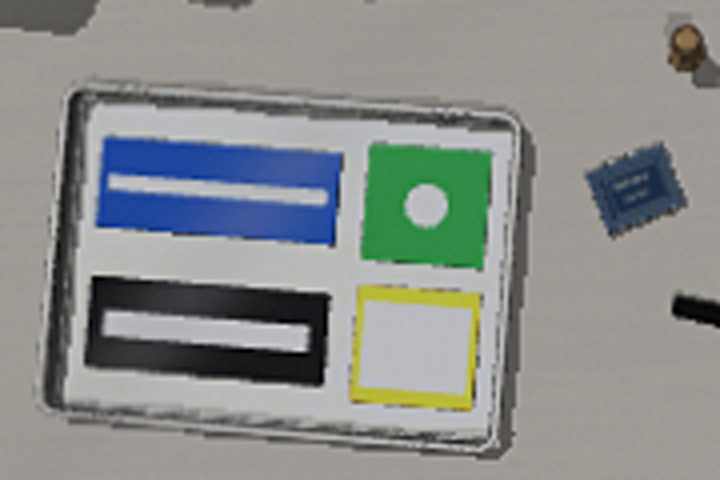

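View pics/c2.png

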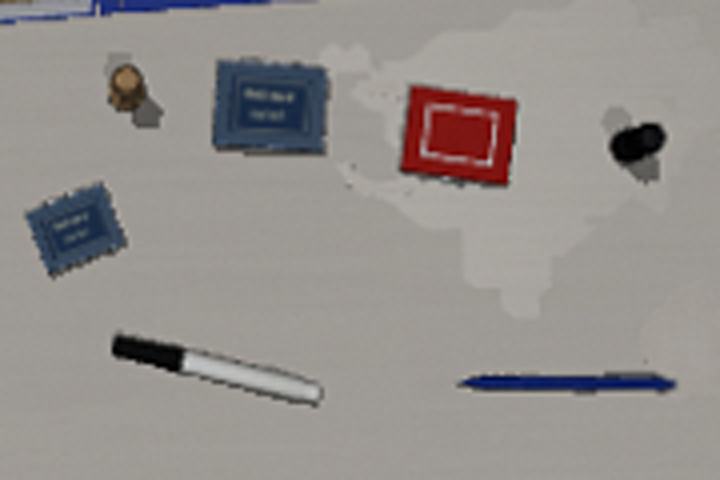

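```bash
cat > seg.py <<'E'
from h import *
def comp(m,box,amin=30):
    x0,y0,x1,y1=box; k=np.zeros(m.shape,bool); k[y0:y1,x0:x1]=m[y0:y1,x0:x1]
    n,l,s,_=cv2.connectedComponentsWithStats(k.astype(np.uint8),connectivity=8)
    i=1+np.argmax(s[1:,4]); return l==i
def moments(c,m,z):
    v,u=np.nonzero(m); w=np.array([px2w(c,a,b,z)[:2] for a,b in zip(u,v)])*1000
    mu=w.mean(0); e,V=np.linalg.eigh(np.cov((w-mu).T)); a=np.degrees(np.arctan2(V[1,1],V[0,1]))
    return "cen",np.round(mu,1),"ang",round((a+90)%180-90,1),"L,W",np.round(np.sqrt(12*e[::-1]),1),"n",len(u)
E
python3 - <<'E'
from seg import *
c=optics.read_camera("top"); im=c["image"]; hsv=cv2.cvtColor(im,cv2.COLOR_BGR2HSV).astype(int); H,S,V=hsv[...,0],hsv[...,1],hsv[...,2]
for y,x in ((242,160),(206,175),(247,224),(211,226),(236,170),(204,157),(246,402),(242,330),(239,293),(255,314),(176,327)): print((x,y),hsv[y,x])
w=(S<45)&(V>150)
# restrict whites to inside mats
def show(name,m,z): print(name,moments(c,m,z),rect(c,m,z))
show("blackbar",comp(w,(146,233,198,251)),.004)
show("bluebar",comp(w,(147,200,203,215)),.004)
show("disc",comp(w,(213,200,240,222)),.004)
show("yrect",comp(w,(210,234,238,260)),.004)
show("pen",comp((S>120)&(H>100)&(H<130),(370,235,435,255)),.0045)
show("pad",comp((S>80)&(H>95)&(H<125),(305,160,350,195)),.013)
E
```

```text
(160, 242) [108   7 182]
(175, 206) [111  14 186]
(224, 247) [105   8 190]
(226, 211) [108   7 190]
(170, 236) [105  19  55]
(157, 204) [110  63 177]
(402, 246) [114 214  93]
(330, 242) [ 15  15 137]
(293, 239) [30 39 13]
(314, 255) [ 17  14 159]
(327, 176) [109 171  67]
blackbar ('cen', array([458.4, 284.9]), 'ang', np.float64(84.8), 'L,W', array([136.2,  16. ]), 'n', 313) [458.3 285.6 134.1  16.1  84.8]
bluebar ('cen', array([550.2, 276.4]), 'ang', np.float64(84.5), 'L,W', array([145.9,   8.8]), 'n', 185) [550.2 276.8 144.7   8.8  84.5]
disc ('cen', array([537.2, 139.1]), 'ang', np.float64(43.3), 'L,W', array([24.1, 23.4]), 'n', 86) [537.2 138.8  25.7  24.4  25.8]
yrect ('cen', array([445.3, 147.6]), 'ang', np.float64(84.2), 'L,W', array([69.5, 55.2]), 'n', 568) [445.2 147.6  69.1  54.9  84.4]
pen ('cen', array([ 439.4, -310.8]), 'ang', np.float64(88.1), 'L,W', array([127.8,   6.9]), 'n', 136) [ 439.6 -313.   133.8    5.2   88.6]
pad ('cen', array([ 620.1, -123.3]), 'ang', np.float64(84.9), 'L,W', array([70.7, 53.7]), 'n', 482) [ 620.3 -123.2   69.    52.    85. ]
```

```bash
python3 - <<'E'
from seg import *
t=optics.read_camera("top")["image"]; s=optics.read_camera("scene")["image"]
def crop(im,x0,y0,x1,y1,w,h): return cv2.resize(im[y0:y1,x0:x1],(w,h),interpolation=cv2.INTER_NEAREST)
a=np.vstack([crop(t,284,228,344,256,480,224),crop(t,370,232,435,258,480,192)])
b=np.vstack([crop(s,255,240,303,298,240,290)])
b2=crop(s,325,312,397,372,288,240)
cv2.imwrite("pics/c3.png",a)
z=np.zeros((300,540,3),np.uint8); z[:290,:240]=b; z[:240,250:538]=b2
cv2.imwrite("pics/c4.png",z)
E
```

```text
(no output)
```

View pics/c3.png

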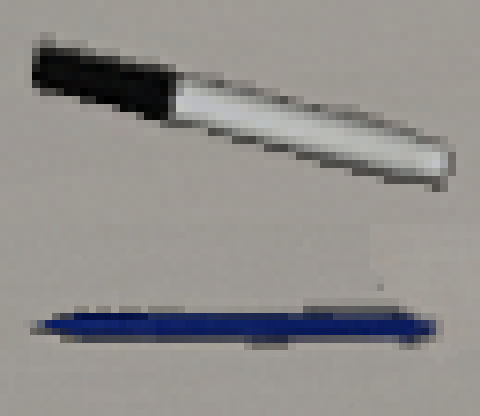

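View pics/c4.png

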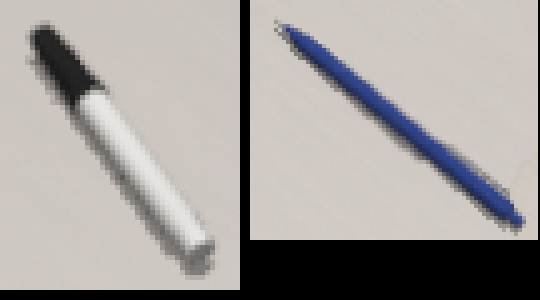

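```bash
python3 - <<'E'
from seg import *
T=optics.read_camera("top"); S=optics.read_camera("scene")
def ends(n,c,a,b,z):
    A=px2w(c,*a,z)[:2]*1000;B=px2w(c,*b,z)[:2]*1000;d=B-A
    print(n,np.round((A+B)/2,1),"len",round(np.linalg.norm(d),1),"ang",round(np.degrees(np.arctan2(d[1],d[0]))%180,1))
ends("marker top",T,(287.7,235.8),(340,248.3),.008)
ends("marker sc",S,(262,246),(296.8,290.5),.008)
ends("pen top",T,(374,245.6),(429.3,245.6),.0045)
ends("pen sc",S,(331.8,317.8),(393,366.5),.0045)
def hs(c): return [a.astype(int) for a in cv2.split(cv2.cvtColor(c["image"],cv2.COLOR_BGR2HSV))]
H,s,V=hs(S)
w=(s<45)&(V>170)
cv2.imwrite("pics/w.png",(w*255).astype(np.uint8)[140:240,130:280])
for n,b in (("black",(158,170,193,203)),("blue",(190,156,226,187)),("disc",(226,186,252,210)),("y",(185,203,224,230))):
    try: m=comp(w,b); print(n,moments(S,m,.004))
    except Exception as e: print(n,e)
# stamps in both
H2,s2,V2=hs(T)
m=comp((s2>70)&(H2<25),(280,160,302,182)); v,u=np.nonzero(m); print("stamp top px",u.min(),u.max(),v.min(),v.max(),u.mean(),v.mean(),m.sum())
m=comp((s>70)&(H<25),(308,188,332,222)); v,u=np.nonzero(m); print("stamp sc px",u.min(),u.max(),v.min(),v.max(),u.mean(),v.mean(),m.sum())
P=np.array([.637,-.0275,0])
for z in (0,.064):
    P[2]=z; print(z,"proj",np.round(w2px(T,P),1),np.round(w2px(S,P),1))
t=cv2.resize(T["image"][158:186,278:306],(392,392),interpolation=0); q=cv2.resize(S["image"][186:226,300:340],(400,392),interpolation=0)
cv2.imwrite("pics/c5.png",np.hstack([t,q]))
E
```

```text
marker top [452.4 -85.8] len 137.8 ang 75.4
marker sc [453.3 -87. ] len 139.3 ang 76.4
pen top [ 438.1 -313.4] len 145.1 ang 88.6
pen sc [ 438.5 -313.8] len 140.8 ang 89.4
black ('cen', array([458.1, 279.9]), 'ang', np.float64(84.0), 'L,W', array([136.6,  16.1]), 'n', 225)
blue ('cen', array([589.7, 285. ]), 'ang', np.float64(83.2), 'L,W', array([85.6, 20.2]), 'n', 148)
disc ('cen', array([536.5, 137.8]), 'ang', np.float64(54.1), 'L,W', array([25.4, 24. ]), 'n', 73)
y ('cen', array([444.8, 143.3]), 'ang', np.float64(85.1), 'L,W', array([74.3, 54.9]), 'n', 529)
stamp top px 287 295 167 177 291.2105263157895 171.81578947368422 76
stamp sc px 315 323 193 217 318.9932432432432 205.57432432432432 148
0 proj [289.6 171.4] [317.9 212.7]
0.064 proj [289.7 167.9] [319.  191.5]
```

View pics/c5.png

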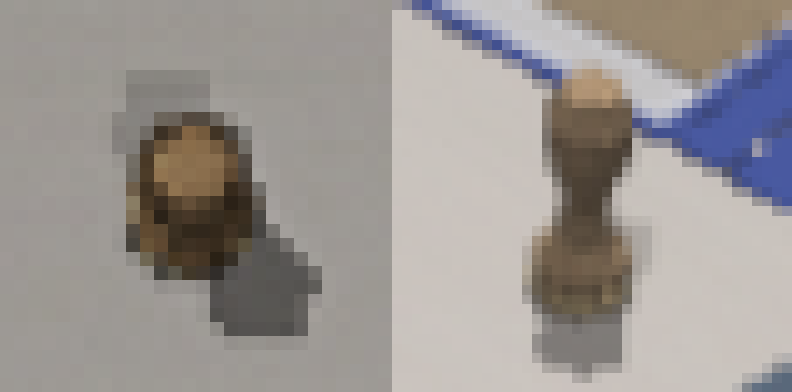

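```bash
python3 - <<'E'
from seg import *
for n in ("top","scene"):
    c=optics.read_camera(n); d=c["range_z"]; T=np.array(c["cam_to_world"])
    K=np.array([[c["fx"],0,c["cx"]],[0,c["fy"],c["cy"]],[0,0,1.]])
    vv,uu=np.mgrid[0:420:2,0:560:2]; pts=np.stack([uu.ravel(),vv.ravel()],1).astype(float)
    p=cv2.undistortPoints(pts[:,None],K,np.array([c["k1"],0,0,0.]))[:,0]
    z=d[vv.ravel(),uu.ravel()]; P=np.c_[p[:,0]*z,-p[:,1]*z,-z]@T[:3,:3].T+T[:3,3]
    def box(x0,x1,y0,y1): 
        k=(z>0)&(P[:,0]>x0)&(P[:,0]<x1)&(P[:,1]>y0)&(P[:,1]<y1)&(abs(P[:,2])<.02); return P[k]
    for b in ((.40,.43,-.2,0),(.5,.53,-.4,-.1),(.65,.67,-.2,0.0),(.38,.70,.36,.40),(.39,.41,-.35,-.1),(.42,.44,.07,.1) ,(.43,.47,.25,.31)):
        q=box(*b); print(n,b,len(q),np.round(q[:,2].mean()*1000,1) if len(q) else None, np.round(q[:,2].std()*1000,1) if len(q) else None)
c=optics.read_camera("scene"); im=c["image"].copy(); im=cv2.resize(im[130:250,120:280],None,fx=5,fy=5,interpolation=0)
for P in ((458.4,284.9),(550.2,276.4),(537.2,139.1),(445.3,147.6)):
    u,v=w2px(c,np.array([*P,4])/1000); cv2.circle(im,(int((u+.5-120)*5),int((v+.5-130)*5)),4,(0,0,255),-1)
cv2.imwrite("pics/c6.png",im)
E
```

```text
top (0.4, 0.43, -0.2, 0) 225 -0.0 2.2
top (0.5, 0.53, -0.4, -0.1) 330 -0.3 2.3
top (0.65, 0.67, -0.2, 0.0) 141 -0.3 2.4
top (0.38, 0.7, 0.36, 0.4) 360 2.2 4.4
top (0.39, 0.41, -0.35, -0.1) 181 -0.2 2.3
top (0.42, 0.44, 0.07, 0.1) 15 0.3 2.6
top (0.43, 0.47, 0.25, 0.31) 93 4.5 2.1
scene (0.4, 0.43, -0.2, 0) 293 -0.2 1.6
scene (0.5, 0.53, -0.4, -0.1) 484 -0.3 1.4
scene (0.65, 0.67, -0.2, 0.0) 106 -1.0 1.7
scene (0.38, 0.7, 0.36, 0.4) 249 4.6 6.6
scene (0.39, 0.41, -0.35, -0.1) 313 -0.3 1.4
scene (0.42, 0.44, 0.07, 0.1) 29 2.8 5.7
scene (0.43, 0.47, 0.25, 0.31) 60 3.0 1.5
```

View pics/c6.png

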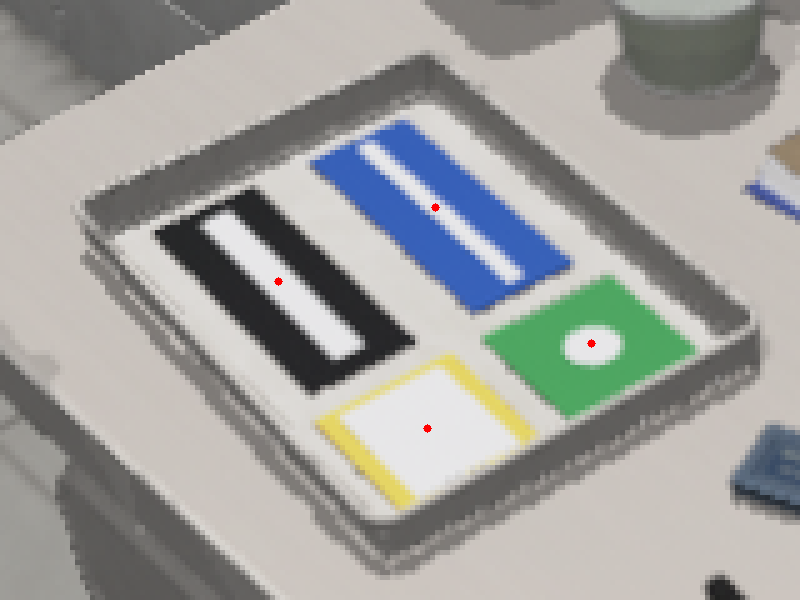

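```bash
python3 - <<'E'
from h import *
goto((470,300,200),30); 
T=optics.read_camera("top");S=optics.read_camera("scene")
print(px2w(T,291.2,169.1,.064)*1000,px2w(S,319.6,194.3,.064)*1000)
print(px2w(T,290.7,174,.012)*1000)
E
```

```text
yaw 30 rotvec [0.789 0.    0.   ] deg 45.2
yaw 210 rotvec [-2.352 -0.     0.   ] deg 134.8
shift [  39.6 -378.  -240.1]
[633.84627799 -31.2240202   64.        ] [630.92711455 -34.9470291   64.        ]
[628.48111921 -30.12548663  12.        ]
```

```bash
python3 -m pendant '[[87,[4,-38,-24],[0.08,0,0]],[87,[8,-76,-48],[0.16,0,0]],[87,[12,-113,-72],[0.24,0,0]],[87,[16,-151,-96],[0.32,0,0]],[87,[20,-189,-120],[0.4,0,0]],[87,[24,-227,-144],[0.47,0,0]],[87,[28,-265,-168],[0.55,0,0]],[87,[32,-302,-192],[0.63,0,0]],[87,[36,-340,-216],[0.71,0,0]],[87,[40,-378,-240],[0.79,0,0]]]' 40; python3 - <<'E'
from h import *
state(); goto((453,-86,110),-14.6)
E
```

```text
time_s: 3.53
tool_pos: [0.4489, 0.3225, 0.2027]
tool_rot: [26.4, 89.9, 56.2]
force: [0.6, 0.6, -0.9]
grip_width: 0.0869
t 3.53 tcp [448.9 322.5 202.7] xdir [ 0.001  0.001 -1.   ] jaw ang 29.75 F [ 0.6  0.6 -0.9] w 86.9 q [-52.   8.  15. 101.  -2.  72.  -7.]
yaw -14.6 rotvec [ 0.774  0.001 -0.001] deg 44.3
yaw 165.4 rotvec [-2.368e+00  1.000e-03  1.000e-03] deg 135.7
shift [  92.4 -356.7 -199.2]
```

```bash
python3 -m pendant '[[87,[0,0,0],[0,0,0]],[87,[0,0,0],[0,0,0]]]'; python3 - <<'E'
from h import *
state(); goto((453,-86,110),-14.6)
E
```

```text
time_s: 3.7
tool_pos: [0.4499, 0.3211, 0.2025]
tool_rot: [-78.9, 90.0, -49.3]
force: [-0.6, 0.6, 0.7]
grip_width: 0.0872
t 3.7 tcp [449.9 321.1 202.5] xdir [ 0.    -0.001 -1.   ] jaw ang 29.6 F [-0.6  0.6  0.7] w 87.2 q [-52.   8.  15. 101.  -2.  72.  -7.]
yaw -14.6 rotvec [0.771 0.    0.001] deg 44.2
yaw 165.4 rotvec [-2.37e+00 -1.00e-03  0.00e+00] deg 135.8
shift [  92.7 -355.4 -198.4]
```

```bash
python3 -m pendant '[[87,[10,-40,-22],[0.09,0,0]],[87,[20,-79,-44],[0.17,0,0]],[87,[30,-119,-66],[0.26,0,0]],[87,[40,-158,-88],[0.34,0,0]],[87,[50,-198,-110],[0.43,0,0]],[87,[60,-237,-132],[0.51,0,0]],[87,[70,-277,-154],[0.6,0,0]],[87,[80,-316,-176],[0.69,0,0]],[87,[93,-355,-198],[0.77,0,0]],[87,[93,-355,-198],[0.77,0,0]]]'; python3 - <<'E'
from h import *
state(); goto((453.5,-86,110),-14.6)
c=optics.read_camera("top"); cv2.imwrite("pics/t1.png",cv2.resize(c["image"][170:300,240:420],None,fx=4,fy=4))
E
```

```text
time_s: 4.53
tool_pos: [0.4539, -0.0821, 0.1098]
tool_rot: [48.1, 89.9, 34.0]
force: [1.6, -0.4, -0.1]
grip_width: 0.0869
t 4.53 tcp [453.9 -82.1 109.8] xdir [ 0.002  0.001 -1.   ] jaw ang -14.15 F [ 1.6 -0.4 -0.1] w 86.9 q [-30.   1.  37. 119.  -1.  60.  -6.]
yaw -14.6 rotvec [ 0.008  0.002 -0.002] deg 0.5
yaw 165.4 rotvec [-3.134e+00  3.000e-03  2.000e-03] deg 179.5
shift [-0.2 -3.9  0.6]
```

View pics/t1.png

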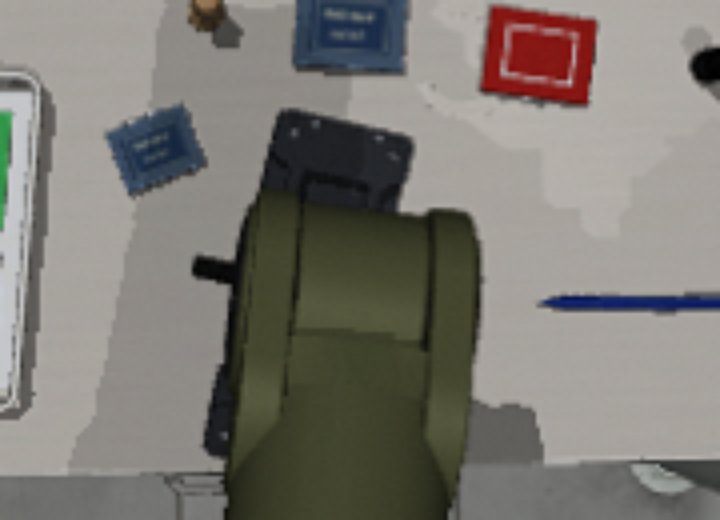

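```bash
python3 -m pendant '[[50,[15,-4,0.5],[0.008,0,0]],[50,[40,-4,0.5],[0.008,0,0]],[50,[65,-4,0.5],[0.008,0,0]],[50,[82,-4,0.5],[0.008,0,0]],[50,[91,-4,0.5],[0.008,0,0]],[50,[91,-4,0.5],[0.008,0,0]],[50,[91,-4,0.5],[0.008,0,0]]]'; python3 - <<'E'
from h import *
state(); goto((453.5,-86,18.5),-14.6)
c=optics.read_camera("scene"); cv2.imwrite("pics/s1.png",cv2.resize(c["image"][190:340,200:380],None,fx=4,fy=4))
E
```

```text
time_s: 5.17
tool_pos: [0.454, -0.0849, 0.0189]
tool_rot: [29.2, 90.0, 14.7]
force: [0.3, -0.0, -0.2]
grip_width: 0.0522
t 5.17 tcp [454.  -84.9  18.9] xdir [ 0.001  0.    -1.   ] jaw ang -14.49 F [ 0.3 -0.  -0.2] w 52.2 q [-27.  11.  37. 123.  -9.  48.   1.]
yaw -14.6 rotvec [ 0.002  0.001 -0.   ] deg 0.1
yaw 165.4 rotvec [-3.14e+00  1.00e-03  1.00e-03] deg 179.9
shift [ 0.4 -1.2 -0.2]
```

View pics/s1.png

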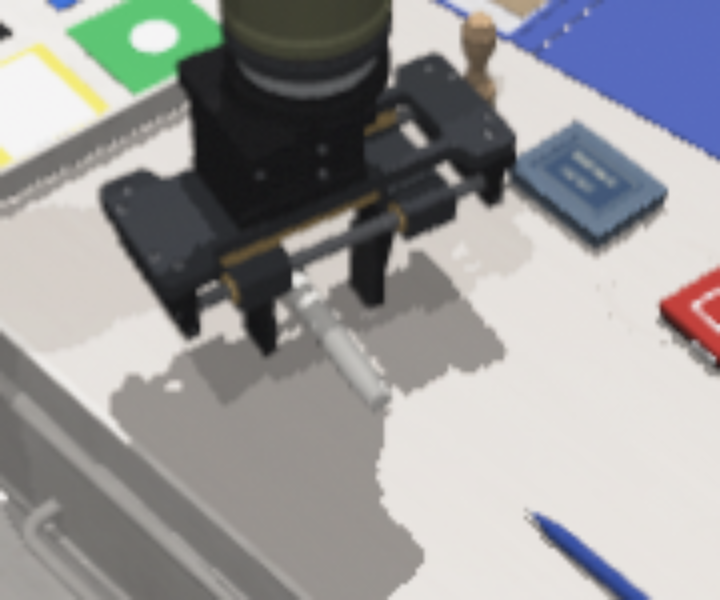

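```bash
python3 -m pendant '[[10,[0,-1,0],[0,0,0]],[10,[0,-1,0],[0,0,0]],[10,[0,-1,0],[0,0,0]],[10,[0,-1,0],[0,0,0]],[10,[0,-1,0],[0,0,0]],[10,[0,-1,0],[0,0,0]],[10,[-10,-1,0],[0,0,0]],[10,[-35,-1,0],[0,0,0]],[10,[-60,-1,0],[0,0,0]],[10,[-70,-1,0],[0,0,0]]]' 30; python3 - <<'E'
from h import *
state(); goto((458,285,100),-5.4)
E
```

```text
time_s: 6.05
tool_pos: [0.4547, -0.0875, 0.0919]
tool_rot: [18.6, 89.7, 4.0]
force: [1.5, 0.2, -0.4]
grip_width: 0.0143
t 6.05 tcp [454.7 -87.5  91.9] xdir [ 0.005  0.    -1.   ] jaw ang -14.64 F [ 1.5  0.2 -0.4] w 14.3 q [-29.   3.  38. 120.  -2.  58.  -5.]
yaw -5.4 rotvec [-0.161  0.005 -0.001] deg 9.2
yaw 174.6 rotvec [ 2.98e+00 -2.00e-03 -7.00e-03] deg 170.8
shift [ -8.  361.2 -90.9]
```

```bash
python3 -m pendant '[[10,[-2,25,-6],[-0.016,0,0]],[10,[-4,65,-16],[-0.03,0,0]],[10,[-6,105,-26],[-0.05,0,0]],[10,[-8,145,-36],[-0.065,0,0]],[10,[-8,185,-47],[-0.08,0,0]],[10,[-8,225,-57],[-0.1,0,0]],[10,[-8,265,-67],[-0.12,0,0]],[10,[-8,305,-77],[-0.136,0,0]],[10,[-8,340,-86],[-0.15,0,0]],[10,[-8,361,-91],[-0.161,0.005,0]]]'; python3 - <<'E'
from h import *
state()
c=optics.read_camera("scene"); cv2.imwrite("pics/s2.png",cv2.resize(c["image"][100:250,80:280],None,fx=4,fy=4))
c=optics.read_camera("top"); cv2.imwrite("pics/t2.png",cv2.resize(c["image"][150:300,100:300],None,fx=4,fy=4))
goto((458.4,285,100),-5.4)
E
```

```text
time_s: 6.88
tool_pos: [0.4544, 0.2906, 0.0967]
tool_rot: [154.4, 89.7, 149.4]
force: [0.1, 0.0, -0.3]
grip_width: 0.0142
t 6.88 tcp [454.4 290.6  96.7] xdir [-0.005  0.003 -1.   ] jaw ang -5.05 F [ 0.1  0.  -0.3] w 14.2 q [-52.  12.  19. 109.  -5.  60. -36.]
yaw -5.4 rotvec [ 0.008 -0.005 -0.002] deg 0.5
yaw 174.6 rotvec [-3.134e+00  3.000e-03 -8.000e-03] deg 179.6
shift [-3.4 -5.2  4.2]
```

View pics/s2.png

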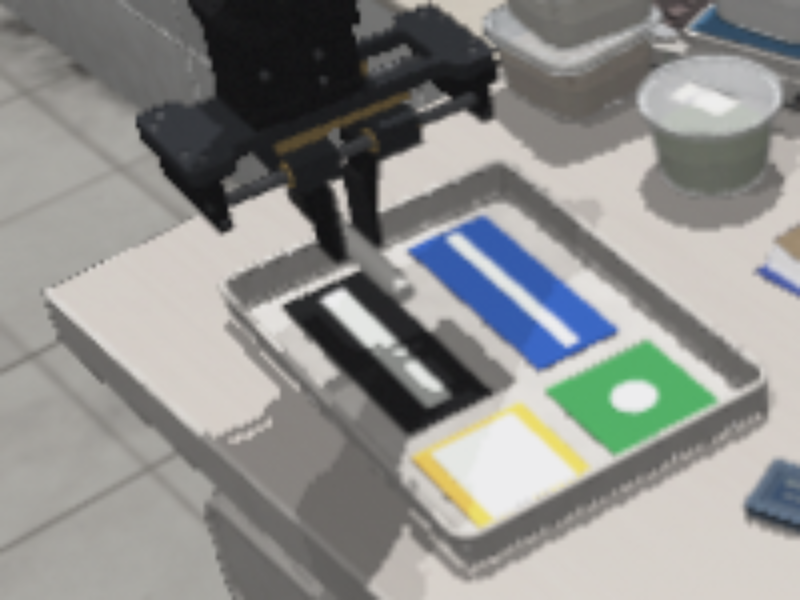

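View pics/t2.png

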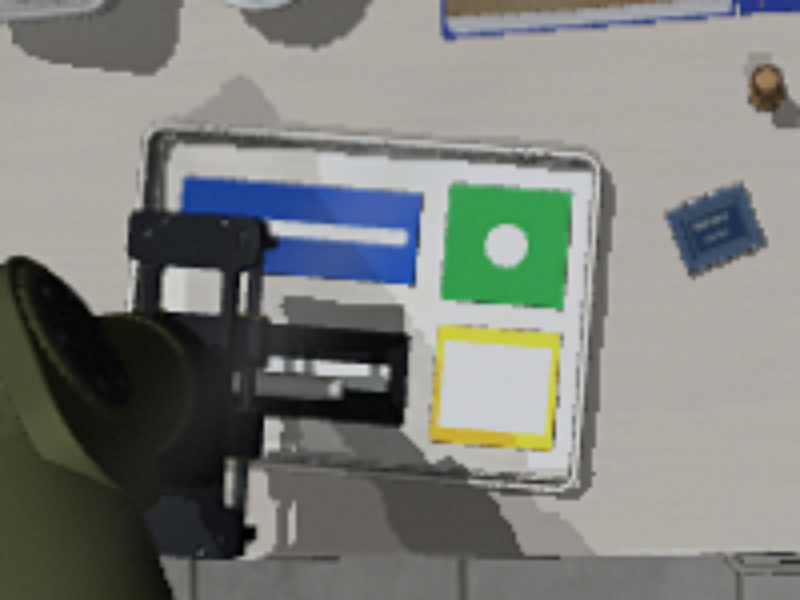

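```bash
python3 -m pendant '[[10,[0,-5,4],[0.006,-0.005,-0.002]],[10,[20,-5,4],[0.006,-0.005,-0.002]],[10,[45,-5,4],[0.006,-0.005,-0.002]],[10,[55,-5,4],[0.006,-0.005,-0.002]],[10,[55,-5,4],[0.006,-0.005,-0.002]],[10,[55,-5,4],[0.006,-0.005,-0.002]]]'; python3 - <<'E'
from h import *
state()
goto((458.4,285,23),-5.4)
c=optics.read_camera("top"); cv2.imwrite("pics/t3.png",cv2.resize(c["image"][190:270,130:250],None,fx=6,fy=6))
E
```

```text
time_s: 7.48
tool_pos: [0.4592, 0.2785, 0.0415]
tool_rot: [-100.6, 89.8, -106.5]
force: [0.2, 0.5, -0.4]
grip_width: 0.014
t 7.48 tcp [459.2 278.5  41.5] xdir [-0.001 -0.003 -1.   ] jaw ang -5.84 F [ 0.2  0.5 -0.4] w 14.0 q [-51.  16.  19. 112.  -6.  53. -35.]
yaw -5.4 rotvec [-0.008 -0.001  0.003] deg 0.5
yaw 174.6 rotvec [3.134e+00 4.000e-03 1.000e-03] deg 179.6
shift [18.5  6.5 -1.5]
```

View pics/t3.png

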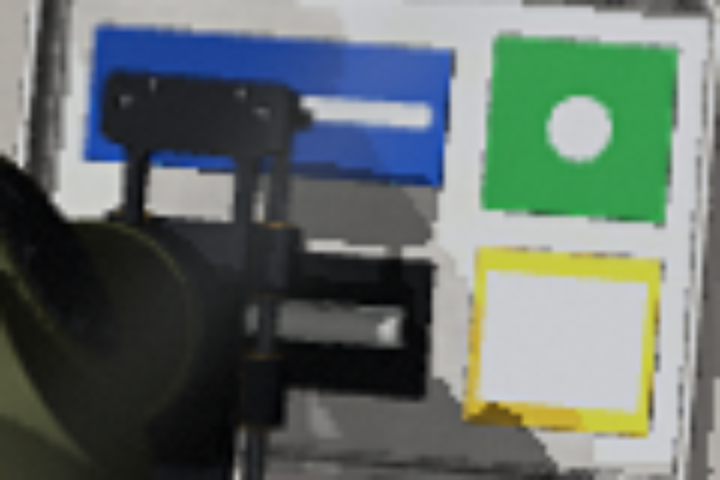

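```bash
python3 -m pendant '[[10,[3,6.5,-1.3],[-0.007,0,0.002]],[10,[8,6.5,-1.3],[-0.007,0,0.002]],[10,[13,6.5,-1.3],[-0.007,0,0.002]],[10,[13,6.5,-1.3],[-0.007,0,0.002]],[10,[13,6.5,-1.3],[-0.007,0,0.002]]]'; python3 - <<'E'
from h import *
state()
goto((458.4,285,23),-5.4)
c=optics.read_camera("top"); cv2.imwrite("pics/t4.png",cv2.resize(c["image"][190:270,130:250],None,fx=6,fy=6))
E
```

```text
time_s: 7.95
tool_pos: [0.4581, 0.2864, 0.0282]
tool_rot: [-154.7, 90.0, -160.1]
force: [1.2, 0.3, 0.6]
grip_width: 0.0137
t 7.95 tcp [458.1 286.4  28.2] xdir [-0. -0. -1.] jaw ang -5.32 F [1.2 0.3 0.6] w 13.7 q [-51.  17.  18. 112.  -7.  52. -35.]
yaw -5.4 rotvec [ 0.001 -0.     0.   ] deg 0.1
yaw 174.6 rotvec [-3.14e+00 -0.00e+00 -1.00e-03] deg 179.9
shift [ 5.2 -1.4  0.4]
```

View pics/t4.png

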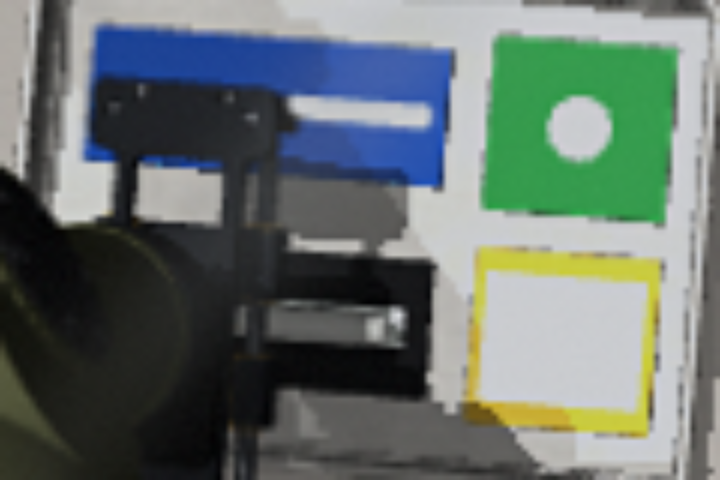

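```bash
python3 -m pendant '[[10,[3,-1.4,0.3],[0,0,0]],[10,[5,-1.4,0.3],[0,0,0]],[10,[5,-1.4,0.3],[0,0,0]],[10,[5,-1.4,0.3],[0,0,0]]]'; python3 -m pendant '[[20,[0,0,0],[0,0,0]],[30,[0,0,0],[0,0,0]],[30,[0,0,0],[0,0,0]],[30,[0,0,0],[0,0,0]],[30,[-10,0,0],[0,0,0]],[30,[-30,0,0],[0,0,0]],[30,[-60,0,0],[0,0,0]],[30,[-90,0,0],[0,0,0]],[30,[-100,0,0],[0,0,0]],[30,[-100,0,0],[0,0,0]]]';  python3 - <<'E'
from h import *
state()
goto((470,100,120),-2)
E
```

```text
time_s: 8.33
tool_pos: [0.4592, 0.2856, 0.0256]
tool_rot: [78.5, 89.9, 73.2]
force: [-3.9, -1.9, 13.6]
grip_width: 0.014
time_s: 9.17
tool_pos: [0.4606, 0.2864, 0.1272]
tool_rot: [48.3, 89.6, 43.0]
force: [0.5, -0.8, 0.6]
grip_width: 0.0305
t 9.17 tcp [460.6 286.4 127.2] xdir [ 0.005  0.005 -1.   ] jaw ang -5.33 F [ 0.5 -0.8  0.6] w 30.5 q [-52.  10.  19. 107.  -4.  63. -37.]
yaw -2 rotvec [-0.058  0.005 -0.005] deg 3.4
yaw 178 rotvec [ 3.083 -0.008 -0.007] deg 176.7
shift [   6.4 -184.8   26.7]
```

```bash
python3 -m pendant '[[30,[0,-30,4],[-0.01,0,0]],[30,[0,-70,9],[-0.02,0,0]],[30,[0,-110,14],[-0.03,0,0]],[30,[0,-150,18],[-0.04,0,0]],[30,[0,-190,23],[-0.05,0.005,-0.005]],[30,[0,-230,26],[-0.06,0.005,-0.005]],[30,[0,-270,28],[-0.07,0.005,-0.005]],[30,[0,-300,30],[-0.07,0.005,-0.005]],[30,[0,-310,30],[-0.07,0.005,-0.005]],[30,[0,-310,30],[-0.07,0.005,-0.005]]]';  python3 - <<'E'
from seg import *
state()
goto((438.5,-313.6,100),-1.2)
c=optics.read_camera("top"); cv2.imwrite("pics/t5.png",cv2.resize(c["image"][190:270,130:250],None,fx=6,fy=6,interpolation=0))
E
```

```text
time_s: 10.0
tool_pos: [0.4585, -0.0293, 0.1224]
tool_rot: [-143.8, 89.5, -145.4]
force: [-0.5, -0.3, -0.8]
grip_width: 0.0299
t 10.0 tcp [458.5 -29.3 122.4] xdir [-0.007 -0.005 -1.   ] jaw ang -1.65 F [-0.5 -0.3 -0.8] w 29.9 q [-34.   0.  34. 118.   0.  62.  -1.]
yaw -1.2 rotvec [-0.008 -0.007  0.005] deg 0.7
yaw 178.8 rotvec [3.134 0.008 0.011] deg 179.6
shift [  23.9 -284.7  -11.7]
```

View pics/t5.png

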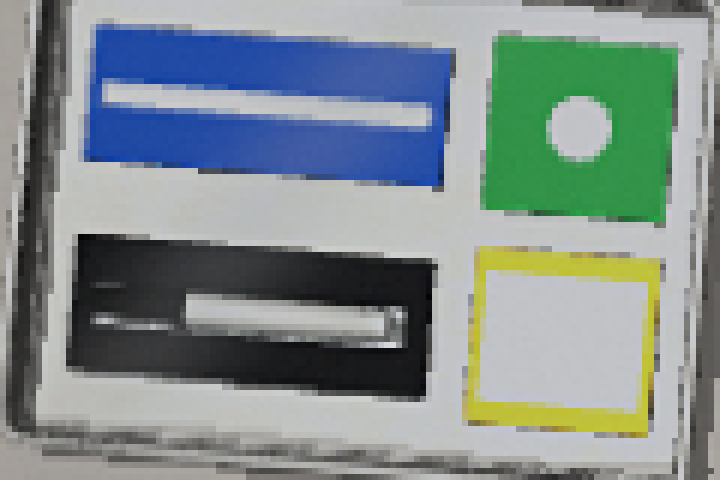

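```bash
python3 -m pendant '[[40,[2,-30,-1],[0,0,0]],[40,[5,-70,-3],[0,0,0]],[40,[8,-110,-5],[0,0,0]],[40,[12,-150,-6],[0,0,0]],[40,[15,-190,-8],[-0.008,-0.005,0.005]],[40,[18,-230,-10],[-0.008,-0.007,0.005]],[40,[21,-265,-11],[-0.008,-0.007,0.005]],[40,[24,-285,-12],[-0.008,-0.007,0.005]],[40,[24,-285,-12],[-0.008,-0.007,0.005]],[40,[24,-285,-12],[-0.008,-0.007,0.005]]]';  python3 - <<'E'
from seg import *
state()
goto((438.5,-313.6,18.5),-1.2)
T=optics.read_camera("top");S=optics.read_camera("scene")
a=cv2.resize(T["image"][225:260,138:206],None,fx=8,fy=8,interpolation=2)
b=cv2.resize(S["image"][162:212,148:206],(544,469),interpolation=2)
cv2.imwrite("pics/t6.png",np.vstack([a,np.hstack([b])][0:1])); cv2.imwrite("pics/s6.png",b)
E
```

```text
time_s: 10.88
tool_pos: [0.4415, -0.3099, 0.0996]
tool_rot: [96.9, 89.9, 96.1]
force: [0.3, 0.7, 0.5]
grip_width: 0.0399
t 10.88 tcp [ 441.5 -309.9   99.6] xdir [-0.     0.001 -1.   ] jaw ang -0.84 F [0.3 0.7 0.5] w 39.9 q [-10.  15.  48. 110. -13.  61.  43.]
yaw -1.2 rotvec [ 0.006 -0.    -0.001] deg 0.4
yaw 178.8 rotvec [-3.135e+00  2.000e-03 -0.000e+00] deg 179.6
shift [81.1 -3.8 -2.9]
```

View pics/t6.png

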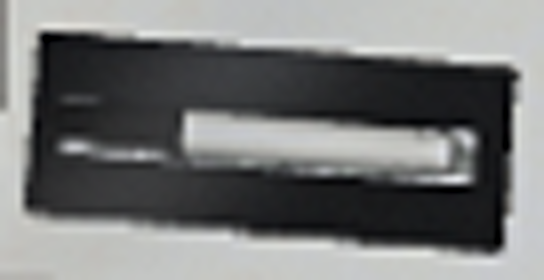

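View pics/s6.png

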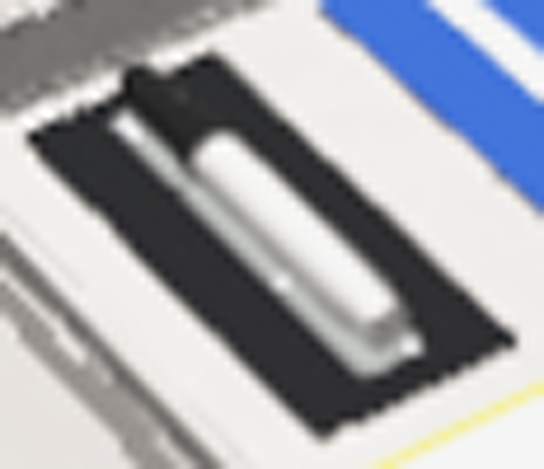

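```bash
cat >> seg.py <<'E'
def drawbox(c,im,x0,y0,k,cx,cy,ang,L,W,zs,col):
    a=np.radians(ang); u=np.array([np.cos(a),np.sin(a)]); n=np.array([-u[1],u[0]])
    for z in zs:
        q=[np.append(np.array([cx,cy])+s*u*L/2+t*n*W/2,z)/1000 for s,t in ((1,1),(1,-1),(-1,-1),(-1,1))]
        p=np.array([[(a+.5-x0)*k,(b+.5-y0)*k] for a,b in (w2px(c,i) for i in q)],np.int32)
        cv2.polylines(im,[p],True,col,1)
E
python3 - <<'E'
from seg import *
T=optics.read_camera("top");S=optics.read_camera("scene")
out=[]
for c,(x0,y0,x1,y1) in ((T,(138,225,206,260)),(S,(148,162,206,212))):
    k=9; im=cv2.resize(c["image"][y0:y1,x0:x1],None,fx=k,fy=k,interpolation=2)
    drawbox(c,im,x0,y0,k,458.4,284.9,84.6,135,17,(4,),(0,200,0))
    drawbox(c,im,x0,y0,k,458.4,284.9,84.6,135,17,(12,),(0,0,255))
    out.append(im)
cv2.imwrite("pics/t7.png",out[0]);cv2.imwrite("pics/s7.png",out[1])
E
```

```text
(no output)
```

View pics/t7.png

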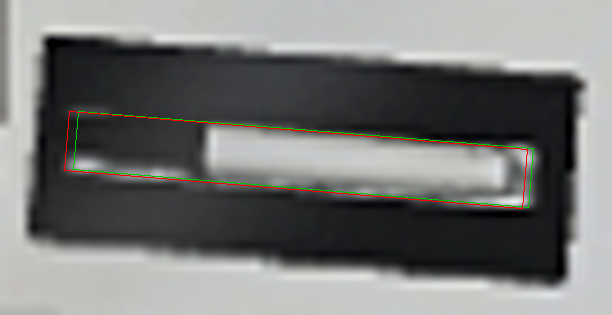

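View pics/s7.png

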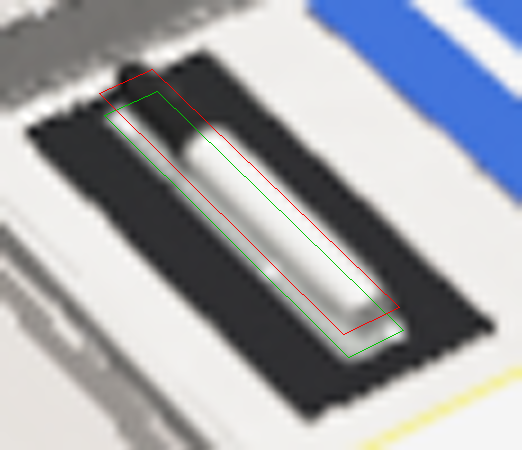

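```bash
python3 -m pendant '[[40,[15,-3.8,-2.9],[0.006,0,0]],[40,[40,-3.8,-2.9],[0.006,0,0]],[40,[62,-3.8,-2.9],[0.006,0,0]],[40,[75,-3.8,-2.9],[0.006,0,0]],[40,[81,-3.8,-2.9],[0.006,0,0]],[40,[81,-3.8,-2.9],[0.006,0,0]],[40,[81,-3.8,-2.9],[0.006,0,0]],[40,[81,-3.8,-2.9],[0.006,0,0]],[40,[81,-3.8,-2.9],[0.006,0,0]]]';  python3 - <<'E'
from seg import *
for i in range(3):
    optics.read_camera("scene"); state()
goto((438.5,-313.6,18.5),-1.2)
c=optics.read_camera("scene"); cv2.imwrite("pics/s8.png",cv2.resize(c["image"][260:400,300:460],None,fx=4,fy=4))
E
```

```text
time_s: 11.83
tool_pos: [0.439, -0.3152, 0.0208]
tool_rot: [0.4, 89.8, -0.8]
force: [0.1, -0.2, -0.5]
grip_width: 0.0399
t 11.88 tcp [ 438.9 -315.1   20.7] xdir [ 0.004  0.    -1.   ] jaw ang -1.2 F [0.  0.5 0.7] w 39.9 q [ -6.  22.  45. 113. -20.  52.  48.]
t 11.93 tcp [ 438.7 -315.    20.5] xdir [ 0.003  0.    -1.   ] jaw ang -1.2 F [ 0.1 -0.3 -0.4] w 40.1 q [ -6.  22.  45. 113. -20.  52.  48.]
t 11.98 tcp [ 438.6 -314.9   20.4] xdir [ 0.003  0.    -1.   ] jaw ang -1.2 F [-0.1 -0.7  0. ] w 40.0 q [ -6.  22.  45. 113. -20.  52.  48.]
yaw -1.2 rotvec [-0.     0.003 -0.   ] deg 0.2
yaw 178.8 rotvec [ 3.142e+00 -1.000e-03 -5.000e-03] deg 180.0
shift [ 1.9  1.3 -0.2]
```

View pics/s8.png

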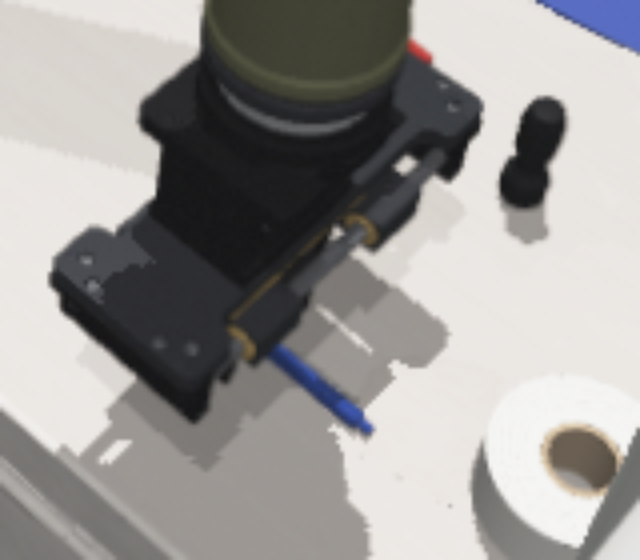

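```bash
python3 -m pendant '[[40,[1,1.2,0],[0,0,0]],[5,[1,1.2,0],[0,0,0]],[5,[1,1.2,0],[0,0,0]],[5,[1,1.2,0],[0,0,0]],[5,[1,1.2,0],[0,0,0]],[5,[1,1.2,0],[0,0,0]],[5,[1,1.2,0],[0,0,0]],[5,[1,1.2,0],[0,0,0]]]' 25;  python3 - <<'E'
from seg import *
state()
E
python3 -m pendant '[[5,[-10,0,0],[0,0,0]],[5,[-35,0,0],[0,0,0]],[5,[-65,0,0],[0,0,0]],[5,[-85,0,0],[0,0,0]],[5,[-90,0,0],[0,0,0]],[5,[-90,0,0],[0,0,0]],[5,[-90,0,0],[0,0,0]]]'; python3 - <<'E'
from seg import *
state(); goto((490,0,120),-4)
c=optics.read_camera("scene"); cv2.imwrite("pics/s9.png",cv2.resize(c["image"][240:400,300:460],None,fx=4,fy=4))
E
```

```text
time_s: 12.7
tool_pos: [0.4383, -0.3136, 0.0187]
tool_rot: [16.3, 89.9, 15.1]
force: [-0.2, 0.3, 0.2]
grip_width: 0.0087
t 12.7 tcp [ 438.3 -313.6   18.7] xdir [ 0.002  0.001 -1.   ] jaw ang -1.2 F [-0.2  0.3  0.2] w 8.7 q [ -6.  22.  45. 113. -20.  52.  48.]
time_s: 13.28
tool_pos: [0.438, -0.3132, 0.1086]
tool_rot: [29.6, 89.9, 28.4]
force: [-0.1, 0.6, -0.1]
grip_width: 0.0087
t 13.28 tcp [ 438.  -313.2  108.6] xdir [ 0.002  0.001 -1.   ] jaw ang -1.19 F [-0.1  0.6 -0.1] w 8.7 q [-10.  14.  49. 109. -12.  62.  42.]
yaw -4 rotvec [ 0.049  0.002 -0.001] deg 2.8
yaw 176 rotvec [-3.092e+00  2.000e-03  3.000e-03] deg 177.2
shift [-10.9 314.2  45.5]
```

View pics/s9.png

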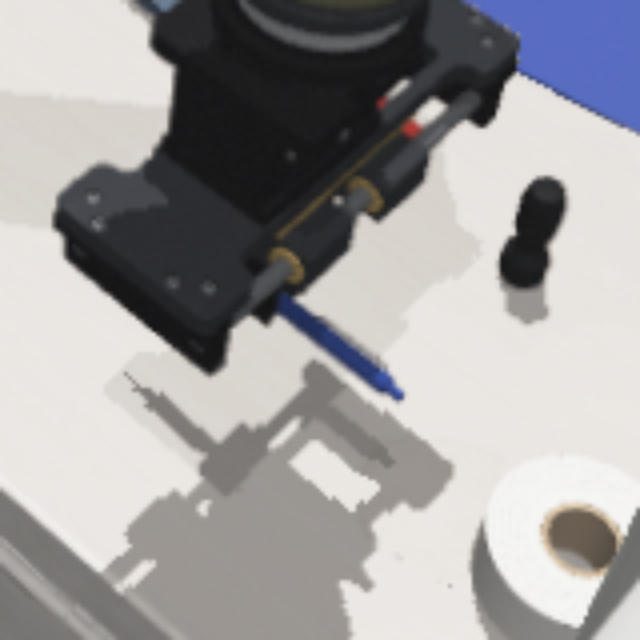

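```bash
python3 -m pendant '[[5,[-5,25,4],[0.005,0,0]],[5,[-10,63,9],[0.01,0,0]],[5,[-10,101,15],[0.015,0,0]],[5,[-10,140,20],[0.02,0,0]],[5,[-10,179,26],[0.03,0,0]],[5,[-10,218,31],[0.035,0,0]],[5,[-10,256,37],[0.04,0,0]],[5,[-10,290,42],[0.045,0,0]],[5,[-10,314,45],[0.05,0,0]],[5,[-10,314,45],[0.05,0,0]]]'; python3 - <<'E'
from seg import *
state(); goto((550.2,276.4,110),-5.4)
E
```

```text
time_s: 14.17
tool_pos: [0.4891, 0.0058, 0.1175]
tool_rot: [113.1, 89.9, 109.5]
force: [0.2, 0.9, -0.4]
grip_width: 0.0088
t 14.17 tcp [489.1   5.8 117.5] xdir [-0.001  0.002 -1.   ] jaw ang -3.57 F [ 0.2  0.9 -0.4] w 8.8 q [-38.   5.  36. 115.  -3.  61.  -4.]
yaw -5.4 rotvec [ 0.032 -0.001 -0.002] deg 1.8
yaw 174.6 rotvec [-3.11e+00  3.00e-03 -1.00e-03] deg 178.2
shift [  7.9 273.9  44.2]
```

```bash
python3 -m pendant '[[5,[1,25,4],[0.005,0,0]],[5,[2,65,10],[0.01,0,0]],[5,[3,105,17],[0.015,0,0]],[5,[4,145,23],[0.02,0,0]],[5,[5,185,30],[0.025,0,0]],[5,[6,225,36],[0.03,0,0]],[5,[7,258,42],[0.032,0,0]],[5,[8,276,44],[0.032,0,0]],[5,[8,276,44],[0.032,0,0]],[5,[8,276,44],[0.032,0,0]]]'; python3 -m pendant '[[5,[30,0,0],[0,0,0]],[5,[55,0,0],[0,0,0]],[5,[65,0,0],[0,0,0]],[5,[70,0,0],[0,0,0]],[5,[70,0,0],[0,0,0]],[5,[70,0,0],[0,0,0]],[5,[70,0,0],[0,0,0]]]';python3 - <<'E'
from seg import *
state(); goto((550.2,276.4,22.7),-5.4)
E
```

```text
time_s: 15.0
tool_pos: [0.5522, 0.2714, 0.1092]
tool_rot: [-103.1, 89.9, -108.9]
force: [-0.8, -1.5, 0.4]
grip_width: 0.0093
time_s: 15.58
tool_pos: [0.5544, 0.2717, 0.0429]
tool_rot: [30.6, 89.7, 24.7]
force: [-0.7, 0.6, 0.8]
grip_width: 0.0092
t 15.58 tcp [554.4 271.7  42.9] xdir [ 0.004  0.002 -1.   ] jaw ang -5.93 F [-0.7  0.6  0.8] w 9.2 q [-49.  25.  26. 101. -13.  57. -25.]
yaw -5.4 rotvec [-0.009  0.004 -0.002] deg 0.6
yaw 174.6 rotvec [ 3.132 -0.004 -0.006] deg 179.5
shift [20.2  4.2 -4.7]
```

```bash
python3 -m pendant '[[5,[5,4.2,-4.5],[-0.009,0.004,-0.002]],[5,[11,4.2,-4.5],[-0.009,0.004,-0.002]],[5,[13,4.2,-4.5],[-0.009,0.004,-0.002]],[5,[13,4.2,-4.5],[-0.009,0.004,-0.002]],[5,[13,4.2,-4.5],[-0.009,0.004,-0.002]],[5,[13,4.2,-4.5],[-0.009,0.004,-0.002]],[5,[13,4.2,-4.5],[-0.009,0.004,-0.002]]]';python3 - <<'E'
from seg import *
state(); goto((550.2,276.4,22.7),-5.4)
c=T=optics.read_camera("top");S=optics.read_camera("scene")
for c,(x0,y0,x1,y1),n in ((T,(138,190,216,225),"t10"),(S,(176,142,246,200),"s10")):
    k=9; im=cv2.resize(c["image"][y0:y1,x0:x1],None,fx=k,fy=k,interpolation=2)
    drawbox(c,im,x0,y0,k,550.2,276.4,84.6,145,12,(4,),(0,200,0))
    drawbox(c,im,x0,y0,k,550.2,276.4,84.6,145,12,(13,),(0,0,255))
    cv2.imwrite(f"pics/{n}.png",im)
E
```

```text
time_s: 16.17
tool_pos: [0.5494, 0.2762, 0.0285]
tool_rot: [-148.3, 89.9, -153.7]
force: [0.4, 0.3, -0.2]
grip_width: 0.0091
t 16.17 tcp [549.4 276.2  28.5] xdir [-0.002 -0.001 -1.   ] jaw ang -5.4 F [ 0.4  0.3 -0.2] w 9.1 q [-49.  26.  25. 101. -13.  56. -25.]
yaw -5.4 rotvec [ 0.    -0.002  0.001] deg 0.1
yaw 174.6 rotvec [-3.142e+00 -2.000e-03 -3.000e-03] deg 180.0
shift [5.8 0.3 0.8]
```

View pics/t10.png

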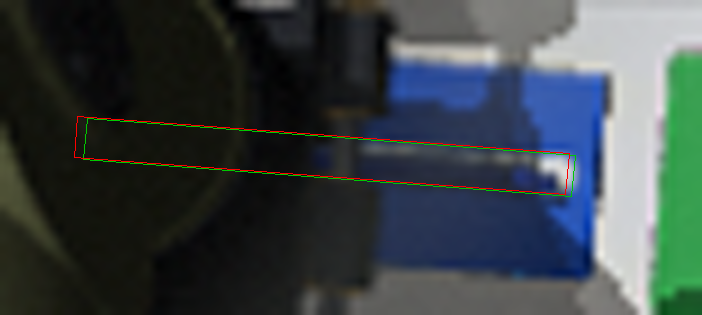

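View pics/s10.png

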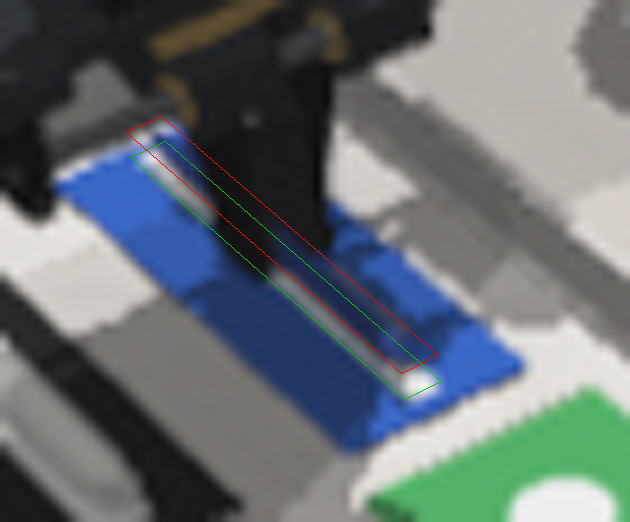

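```bash
python3 -m pendant '[[5,[3,0.2,0.7],[0,-0.002,0]],[5,[5,0.2,0.7],[0,-0.002,0]],[5,[5.5,0.2,0.7],[0,-0.002,0]],[5,[5.5,0.2,0.7],[0,-0.002,0]],[5,[5.5,0.2,0.7],[0,-0.002,0]],[5,[5.5,0.2,0.7],[0,-0.002,0]]]';python3 - <<'E'
from seg import *
state(); goto((550.2,276.4,22.7),-5.4)
E
```

```text
time_s: 16.77
tool_pos: [0.5499, 0.2764, 0.0227]
tool_rot: [-99.3, 89.9, -104.7]
force: [-0.5, -0.7, 0.2]
grip_width: 0.009
t 16.77 tcp [549.9 276.4  22.7] xdir [-0.    -0.001 -1.   ] jaw ang -5.38 F [-0.5 -0.7  0.2] w 9.0 q [-49.  27.  25. 101. -13.  55. -25.]
yaw -5.4 rotvec [ 0.    -0.     0.001] deg 0.1
yaw 174.6 rotvec [-3.141e+00 -2.000e-03 -0.000e+00] deg 180.0
shift [0.  0.1 0.3]
```

Release, rise, then look before mending the marker.

```bash
python3 -m pendant '[[15,[0,0,0],[0,0,0]],[25,[0,0,0],[0,0,0]],[25,[0,0,0],[0,0,0]],[25,[0,0,0],[0,0,0]],[25,[-15,0,0],[0,0,0]],[25,[-40,0,0],[0,0,0]],[25,[-65,0,0],[0,0,0]],[25,[-80,0,0],[0,0,0]],[25,[-80,0,0],[0,0,0]]]'; python3 -m pendant '[[25,[0,-30,0],[0,0,0]],[25,[0,-70,0],[0,0,0]],[25,[0,-110,0],[0,0,0]],[25,[0,-150,0],[0,0,0]],[25,[0,-190,0],[0,0,0]],[25,[0,-220,0],[0,0,0]],[25,[0,-220,0],[0,0,0]]]'; python3 - <<'E'
from seg import *
state()
c=T=optics.read_camera("top");S=optics.read_camera("scene")
for c,(x0,y0,x1,y1),n in ((T,(138,190,216,262),"t11"),(S,(146,142,246,212),"s11")):
    k=8; im=cv2.resize(c["image"][y0:y1,x0:x1],None,fx=k,fy=k,interpolation=2)
    for a in ((550.2,276.4,84.6,145,12,(8.5,)),(458.4,284.9,84.6,135,17,(12,))): drawbox(c,im,x0,y0,k,*a,(0,0,255))
    cv2.imwrite(f"pics/{n}.png",im)
E
```

```text
time_s: 17.52
tool_pos: [0.5524, 0.2775, 0.1069]
tool_rot: [31.6, 89.6, 26.2]
force: [0.3, -0.3, 0.3]
grip_width: 0.025
time_s: 18.1
tool_pos: [0.5281, 0.0489, 0.1024]
tool_rot: [-104.7, 89.7, -110.7]
force: [1.0, -0.3, -0.5]
grip_width: 0.0251
t 18.1 tcp [528.1  48.9 102.4] xdir [-0.002 -0.004 -1.   ] jaw ang -5.97 F [ 1.  -0.3 -0.5] w 25.1 q [-39.  12.  34. 110.  -7.  60.  -8.]
```

View pics/t11.png

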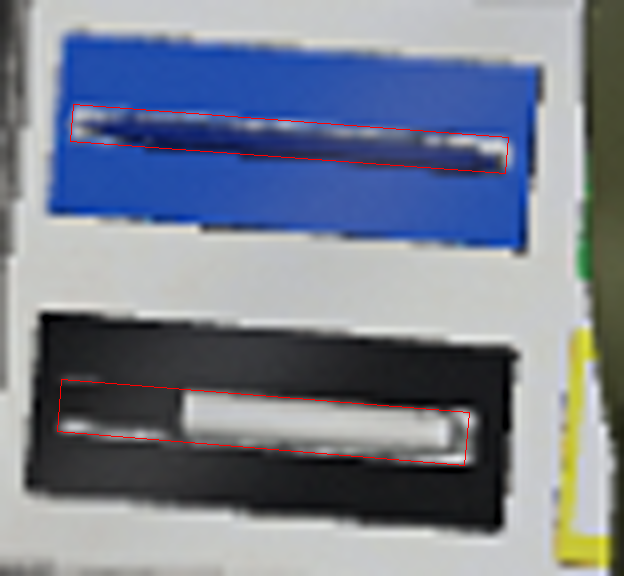

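View pics/s11.png

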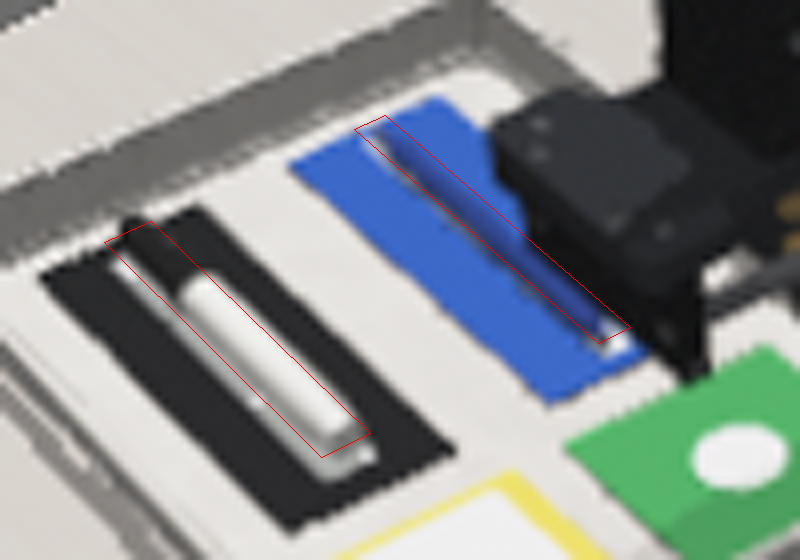

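```bash
python3 - <<'E'
from seg import *
state(); goto((459.5,286.5,80),-5.4)
E
```

```text
t 18.2 tcp [528.8  55.9 102.5] xdir [-0.001 -0.001 -1.   ] jaw ang -5.59 F [-0.6  0.9  0.3] w 25.0 q [-39.  12.  33. 110.  -7.  60.  -8.]
yaw -5.4 rotvec [-0.003 -0.001  0.001] deg 0.2
yaw 174.6 rotvec [3.138e+00 2.000e-03 1.000e-03] deg 179.8
shift [ 22.3 222.7 -91.4]
```

```bash
python3 -m pendant '[[32,[0,30,-12],[0,0,0]],[32,[4,65,-27],[0,0,0]],[32,[8,100,-42],[0,0,0]],[32,[12,135,-56],[0,0,0]],[32,[16,170,-70],[0,0,0]],[32,[20,205,-84],[0,0,0]],[32,[22,223,-91],[0,0,0]],[32,[22,223,-91],[0,0,0]],[32,[22,223,-91],[0,0,0]],[32,[22,223,-91],[0,0,0]]]'; python3 - <<'E'
from seg import *
state(); goto((459.5,286.5,23.2),-5.4)
E
```

```text
time_s: 19.03
tool_pos: [0.4593, 0.2881, 0.0803]
tool_rot: [-102.1, 89.9, -107.4]
force: [0.3, -0.9, 0.3]
grip_width: 0.0318
t 19.03 tcp [459.3 288.1  80.3] xdir [-0.001 -0.002 -1.   ] jaw ang -5.32 F [ 0.3 -0.9  0.3] w 31.8 q [-56.  14.  24. 110.  -6.  58. -35.]
yaw -5.4 rotvec [ 0.001 -0.     0.002] deg 0.2
yaw 174.6 rotvec [-3.14e+00 -3.00e-03 -1.00e-03] deg 179.9
shift [57.1 -1.4  0.4]
```

```bash
python3 -m pendant '[[32,[20,0,0],[0,0,0]],[32,[42,0,0],[0,0,0]],[32,[53,0,0],[0,0,0]],[32,[57,0,0],[0,0,0]],[32,[57,0,0],[0,0,0]],[32,[57,0,0],[0,0,0]],[32,[57,0,0],[0,0,0]]]'; python3 -m pendant '[[12,[0,0,0],[0,0,0]],[5,[0,0,0],[0,0,0]],[5,[0,0,0],[0,0,0]],[5,[0,0,0],[0,0,0]],[5,[0,0,0],[0,0,0]],[5,[0,0,0],[0,0,0]]]' 25; python3 - <<'E'
from seg import *
state(); goto((459.5,286.5,23.2),-5.4)
E
```

```text
time_s: 19.62
tool_pos: [0.4605, 0.2882, 0.0249]
tool_rot: [6.3, 89.9, 0.9]
force: [-0.1, -0.3, 0.2]
grip_width: 0.0319
time_s: 20.12
tool_pos: [0.4598, 0.2881, 0.0243]
tool_rot: [-68.5, 90.0, -73.8]
force: [-0.5, -0.0, 3.9]
grip_width: 0.0148
t 20.12 tcp [459.8 288.1  24.3] xdir [ 0.    -0.001 -1.   ] jaw ang -5.38 F [-0.5 -0.   3.9] w 14.8 q [-55.  18.  23. 112.  -9.  52. -33.]
yaw -5.4 rotvec [0.    0.    0.001] deg 0.0
yaw 174.6 rotvec [-3.141e+00 -1.000e-03  0.000e+00] deg 180.0
shift [ 1.1 -1.7 -0.2]
```

```bash
python3 -m pendant '[[5,[-5,0,0],[0,0,0]],[5,[-5,-3,-1.2],[0,0,0]],[5,[-5,-3,-1.2],[0,0,0]],[5,[-5,-3,-1.2],[0,0,0]],[5,[-5,-3,-1.2],[0,0,0]],[5,[-1,-3,-1.2],[0,0,0]],[5,[0,-3,-1.2],[0,0,0]],[5,[0,-3,-1.2],[0,0,0]],[5,[0,-3,-1.2],[0,0,0]]]'; python3 - <<'E'
from seg import *
state()
E
python3 -m pendant '[[20,[0,0,0],[0,0,0]],[32,[0,0,0],[0,0,0]],[32,[0,0,0],[0,0,0]],[32,[0,0,0],[0,0,0]],[32,[-15,0,0],[0,0,0]],[32,[-40,0,0],[0,0,0]],[32,[-65,0,0],[0,0,0]],[32,[-85,0,0],[0,0,0]],[32,[-85,0,0],[0,0,0]]]'; python3 -m pendant '[[40,[-4,-30,10],[0,0,0]],[40,[-8,-70,25],[0,0,0]],[40,[-12,-110,40],[0,0,0]],[40,[-16,-150,55],[0,0,0]],[40,[-20,-190,70],[0,0,0]],[40,[-20,-230,85],[0,0,0]],[40,[-20,-260,100],[0,0,0]],[40,[-20,-280,110],[0,0,0]],[40,[-20,-280,110],[0,0,0]],[40,[-20,-280,110],[0,0,0]]]'; python3 - <<'E'
from seg import *
state()
c=T=optics.read_camera("top");S=optics.read_camera("scene")
for c,(x0,y0,x1,y1),n in ((T,(138,190,216,262),"t12"),(S,(146,142,246,212),"s12")):
    k=8; im=cv2.resize(c["image"][y0:y1,x0:x1],None,fx=k,fy=k,interpolation=2)
    for a in ((550.2,276.4,84.6,145,12,(8.5,)),(458.4,284.9,84.6,135,17,(12,))): drawbox(c,im,x0,y0,k,*a,(0,0,255))
    cv2.imwrite(f"pics/{n}.png",im)
E
```

```text
time_s: 20.87
tool_pos: [0.4584, 0.2852, 0.0242]
tool_rot: [-91.3, 90.0, -96.7]
force: [-1.8, -0.0, 5.9]
grip_width: 0.0146
t 20.87 tcp [458.4 285.2  24.2] xdir [-0.    -0.001 -1.   ] jaw ang -5.39 F [-1.8 -0.   5.9] w 14.6 q [-55.  18.  23. 112.  -9.  52. -33.]
time_s: 21.62
tool_pos: [0.4606, 0.2867, 0.113]
tool_rot: [40.5, 89.6, 35.1]
force: [1.2, 0.1, 1.0]
grip_width: 0.0321
time_s: 22.45
tool_pos: [0.5411, -0.0056, 0.1284]
tool_rot: [-119.0, 89.9, -124.6]
force: [-0.2, 0.8, -0.3]
grip_width: 0.0401
t 22.45 tcp [541.1  -5.6 128.4] xdir [-0.001 -0.002 -1.   ] jaw ang -5.6 F [-0.2  0.8 -0.3] w 40.1 q [-36.  11.  37. 108.  -8.  64.  -1.]
```

View pics/t12.png

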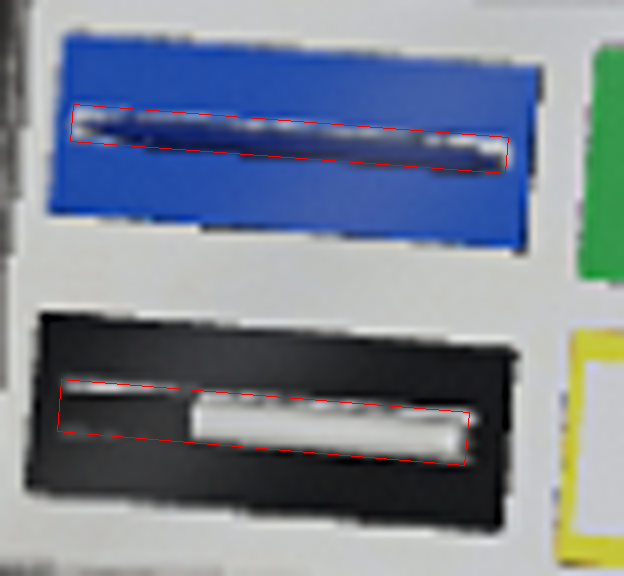

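View pics/s12.png

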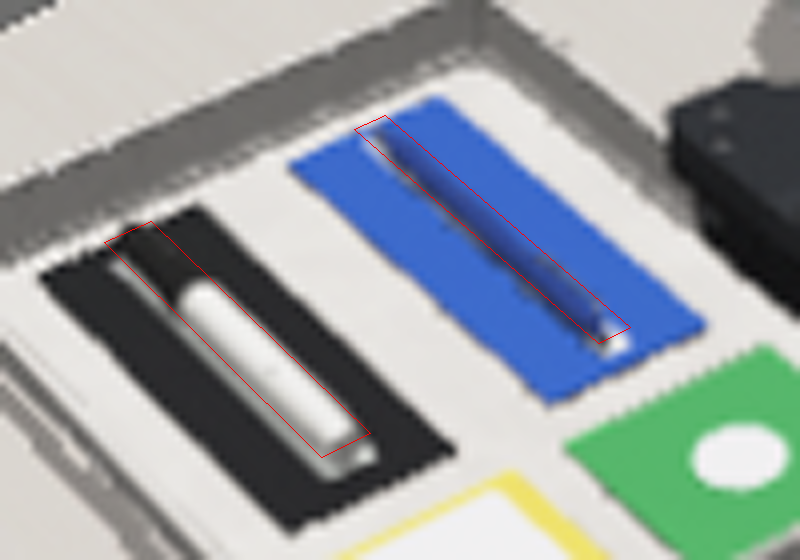

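```bash
cat >> seg.py <<'E'
def stampview(P,name,cols=((0,0,255),(0,255,0)),zb=0):
    outs=[]
    for n in ("top","scene"):
        c=optics.read_camera(n); u,v=w2px(c,np.array([P[0],P[1],32])/1000); x0,y0=int(u)-18,int(v)-22
        k=10; im=cv2.resize(c["image"][y0:y0+44,x0:x0+38],None,fx=k,fy=k,interpolation=2)
        for z,r,col in ((zb,12,cols[0]),(zb+64,10,cols[1])):
            t=np.linspace(0,2*np.pi,40)
            p=np.array([[(a+.5-x0)*k,(b+.5-y0)*k] for a,b in (w2px(c,np.array([P[0]+r*np.cos(s),P[1]+r*np.sin(s),z])/1000) for s in t)],np.int32)
            cv2.polylines(im,[p],True,col,1)
        outs.append(im)
    cv2.imwrite(name,np.hstack(outs))
E
python3 - <<'E'
from seg import *
stampview((632,-31.5),"pics/st1.png"); state()
E
```

```text
t 22.65 tcp [540.9  -2.  128.7] xdir [-0.001 -0.001 -1.   ] jaw ang -5.22 F [0.2 0.4 0.2] w 39.8 q [-36.  11.  37. 108.  -8.  64.  -1.]
```

View pics/st1.png

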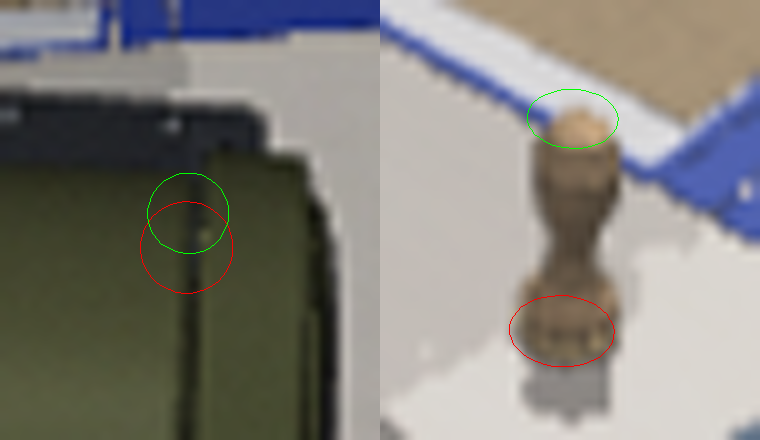

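```bash
python3 - <<'E'
from seg import *
import seg
real=optics.read_camera
def fake(n):
    c=dict(real(n)); c["image"]=cv2.imread(f"pics/{n}0.png"); return c
optics.read_camera=fake
stampview((632.5,-32.5),"pics/st2.png")
E
```

```text
(no output)
```

View pics/st2.png

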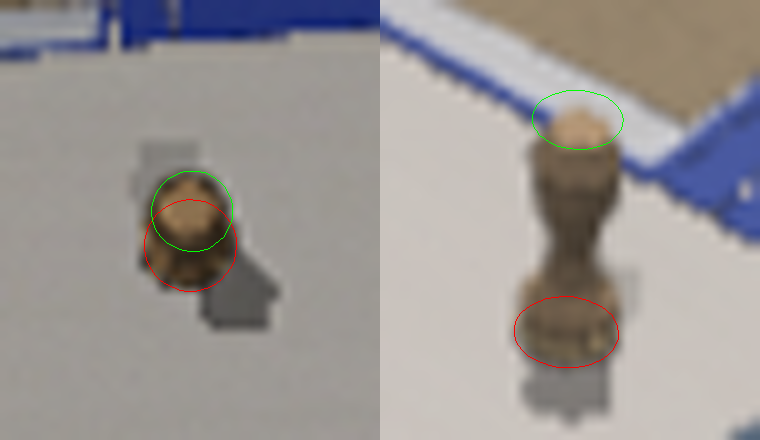

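```bash
python3 - <<'E'
from seg import *
state(); goto((632,-32,110),-5.4)
E
```

```text
t 22.75 tcp [541.1  -2.4 128.9] xdir [-0.001 -0.001 -1.   ] jaw ang -5.24 F [ 0.3 -0.7 -1.2] w 40.3 q [-36.  11.  37. 108.  -8.  64.  -1.]
yaw -5.4 rotvec [ 0.003 -0.001  0.001] deg 0.2
yaw 174.6 rotvec [-3.139e+00 -1.000e-03 -1.000e-03] deg 179.8
shift [ 18.9 -21.2  93.2]
```

```bash
python3 -m pendant '[[50,[5,-6,25],[0,0,0]],[50,[10,-14,55],[0,0,0]],[50,[15,-19,80],[0,0,0]],[50,[19,-21,93],[0.003,0,0]],[50,[19,-21,93],[0.003,0,0]],[50,[19,-21,93],[0.003,0,0]],[50,[19,-21,93],[0.003,0,0]],[50,[19,-21,93],[0.003,0,0]]]'; python3 - <<'E'
from seg import *
state(); goto((632,-32,44),-5.4)
E
```

```text
time_s: 23.42
tool_pos: [0.6313, -0.0327, 0.1104]
tool_rot: [-146.6, 90.0, -152.1]
force: [0.3, 0.2, -0.3]
grip_width: 0.0499
t 23.42 tcp [631.3 -32.7 110.4] xdir [-0.001 -0.    -1.   ] jaw ang -5.5 F [ 0.3  0.2 -0.3] w 49.9 q [-28.  24.  36.  96. -16.  65.   7.]
yaw -5.4 rotvec [-0.002 -0.     0.   ] deg 0.1
yaw 174.6 rotvec [3.14e+00 0.00e+00 1.00e-03] deg 179.9
shift [66.4  0.8  0.7]
```

```bash
python3 -m pendant '[[50,[15,0.8,0.7],[0,0,0]],[50,[35,0.8,0.7],[0,0,0]],[50,[52,0.8,0.7],[0,0,0]],[50,[62,0.8,0.7],[0,0,0]],[50,[66,0.8,0.7],[0,0,0]],[50,[66,0.8,0.7],[0,0,0]],[50,[66,0.8,0.7],[0,0,0]],[50,[66,0.8,0.7],[0,0,0]]]'; python3 - <<'E'
from seg import *
state(); goto((632,-32,44),-5.4)
c=optics.read_camera("scene"); cv2.imwrite("pics/s13.png",cv2.resize(c["image"][130:260,240:400],None,fx=5,fy=5))
E
```

```text
time_s: 24.08
tool_pos: [0.6336, -0.033, 0.0454]
tool_rot: [-23.5, 89.9, -29.0]
force: [-0.7, -0.6, -0.1]
grip_width: 0.0499
t 24.08 tcp [633.6 -33.   45.4] xdir [ 0.002 -0.001 -1.   ] jaw ang -5.55 F [-0.7 -0.6 -0.1] w 49.9 q [-27.  29.  35.  98. -19.  59.   9.]
yaw -5.4 rotvec [-0.003  0.002  0.001] deg 0.2
yaw 174.6 rotvec [ 3.139e+00  1.000e-03 -3.000e-03] deg 179.8
shift [ 1.4  0.8 -1.7]
```

View pics/s13.png

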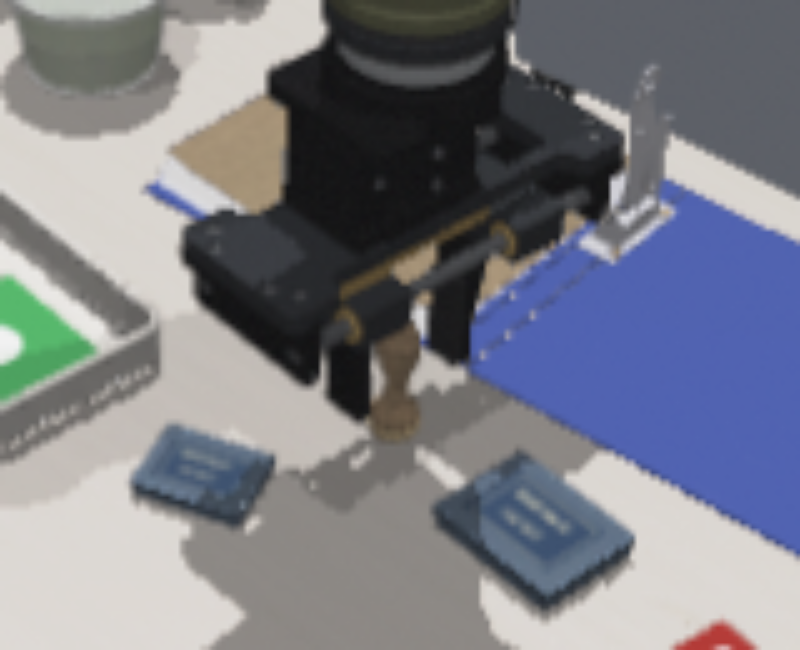

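```bash
python3 -m pendant '[[50,[0.5,0.8,-1.2],[-0.003,0.002,0]],[50,[0.5,0.8,-1.2],[-0.003,0.002,0]],[5,[0.5,0.8,-1.2],[-0.003,0.002,0]],[5,[0.5,0.8,-1.2],[-0.003,0.002,0]],[5,[0.5,0.8,-1.2],[-0.003,0.002,0]],[5,[0.5,0.8,-1.2],[-0.003,0.002,0]],[5,[0.5,0.8,-1.2],[-0.003,0.002,0]],[5,[0.5,0.8,-1.2],[-0.003,0.002,0]]]' 20; python3 - <<'E'
from seg import *
state()
E
python3 -m pendant '[[5,[-6,0,0],[0,0,0]],[5,[-25,0,0],[0,0,0]],[5,[-50,0,0],[0,0,0]],[5,[-70,0,0],[0,0,0]],[5,[-80,0,0],[0,0,0]],[5,[-80,0,0],[0,0,0]],[5,[-80,0,0],[0,0,0]]]'; python3 - <<'E'
from seg import *
state(); goto((537.2,139,120),-5.4)
c=optics.read_camera("scene"); cv2.imwrite("pics/s14.png",cv2.resize(c["image"][100:260,240:400],None,fx=4,fy=4))
E
```

```text
time_s: 24.8
tool_pos: [0.6317, -0.0321, 0.0436]
tool_rot: [-150.5, 89.9, -155.9]
force: [0.1, -0.0, -0.1]
grip_width: 0.0182
t 24.8 tcp [631.7 -32.1  43.6] xdir [-0.002 -0.001 -1.   ] jaw ang -5.39 F [ 0.1 -0.  -0.1] w 18.2 q [-27.  29.  35.  98. -19.  59.   9.]
time_s: 25.38
tool_pos: [0.6319, -0.0318, 0.1237]
tool_rot: [-154.5, 89.9, -159.9]
force: [-0.9, 0.1, -1.0]
grip_width: 0.0179
t 25.38 tcp [631.9 -31.8 123.7] xdir [-0.002 -0.001 -1.   ] jaw ang -5.38 F [-0.9  0.1 -1. ] w 17.9 q [-29.  24.  37.  95. -15.  67.   7.]
yaw -5.4 rotvec [ 0.    -0.002  0.001] deg 0.1
yaw 174.6 rotvec [-3.141e+00 -1.000e-03 -3.000e-03] deg 180.0
shift [   3.7  161.2 -110.3]
```

View pics/s14.png

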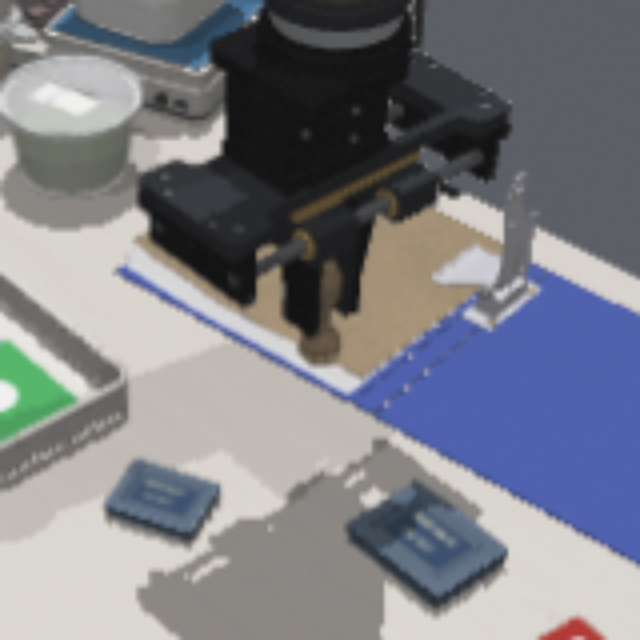

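```bash
python3 -m pendant '[[5,[0,20,-14],[0,0,0]],[5,[5,48,-33],[0,0,0]],[5,[12,80,-55],[0,0,0]],[5,[20,112,-76],[0,0,0]],[5,[28,140,-96],[0,-0.002,0]],[5,[35,157,-107],[0,-0.002,0]],[5,[38,161,-110],[0,-0.002,0]],[5,[38,161,-110],[0,-0.002,0]],[5,[38,161,-110],[0,-0.002,0]],[5,[38,161,-110],[0,-0.002,0]]]'; python3 - <<'E'
from seg import *
state(); goto((537.2,139,49),-5.4)
E
```

```text
time_s: 26.27
tool_pos: [0.5382, 0.1365, 0.0857]
tool_rot: [-77.5, 89.9, -83.0]
force: [0.1, 0.1, 0.4]
grip_width: 0.0182
t 26.27 tcp [538.2 136.5  85.7] xdir [ 0.    -0.002 -1.   ] jaw ang -5.54 F [0.1 0.1 0.4] w 18.2 q [-46.  16.  33. 108. -10.  59. -14.]
yaw -5.4 rotvec [-0.002  0.001  0.002] deg 0.2
yaw 174.6 rotvec [ 3.139e+00  4.000e-03 -1.000e-03] deg 179.9
shift [36.7  2.5 -1.3]
```

```bash
python3 -m pendant '[[5,[12,2.2,-1.2],[0,0.001,0.002]],[5,[25,2.2,-1.2],[0,0.001,0.002]],[5,[33,2.2,-1.2],[0,0.001,0.002]],[5,[34,2.2,-1.2],[0,0.001,0.002]],[5,[34,2.2,-1.2],[0,0.001,0.002]],[5,[34,2.2,-1.2],[0,0.001,0.002]],[5,[34,2.2,-1.2],[0,0.001,0.002]]]'; python3 - <<'E'
from seg import *
for i in range(2): optics.read_camera("top")
state(); goto((537.2,139,47.8),-5.4)
stampview((537.2,139),"pics/st3.png",zb=7)
E
```

```text
time_s: 26.85
tool_pos: [0.5368, 0.1409, 0.052]
tool_rot: [111.3, 89.9, 105.9]
force: [0.8, 0.1, -0.3]
grip_width: 0.0183
t 26.95 tcp [536.8 141.   52.2] xdir [-0.     0.001 -1.   ] jaw ang -5.38 F [ 0.1  0.2 -0.1] w 18.1 q [-46.  19.  32. 109. -12.  55. -13.]
yaw -5.4 rotvec [ 0.    -0.    -0.001] deg 0.1
yaw 174.6 rotvec [-3.141e+00  2.000e-03 -0.000e+00] deg 180.0
shift [ 4.4 -2.   0.6]
```

View pics/st3.png

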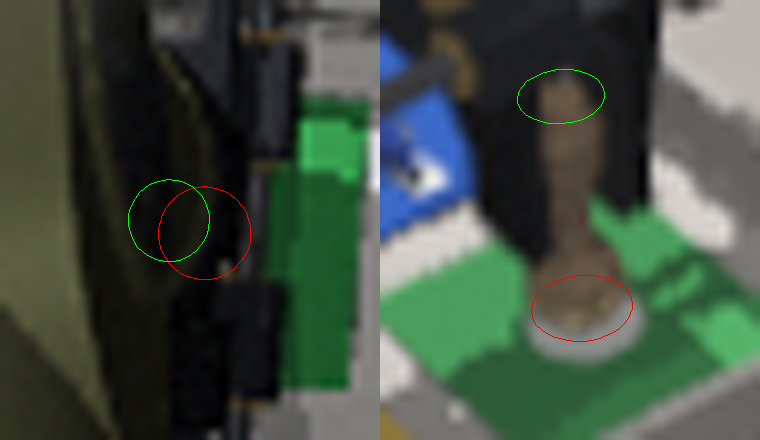

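```bash
python3 -m pendant '[[5,[1,-1.8,0.5],[0,0,0]],[5,[3,-1.8,0.5],[0,0,0]],[5,[4.2,-1.8,0.5],[0,0,0]],[5,[4.2,-1.8,0.5],[0,0,0]],[5,[4.2,-1.8,0.5],[0,0,0]],[5,[4.2,-1.8,0.5],[0,0,0]]]'; python3 - <<'E'
from seg import *
optics.read_camera("top")
state(); goto((537.2,139,47.8),-5.4)
E
```

```text
time_s: 27.55
tool_pos: [0.5367, 0.139, 0.0475]
tool_rot: [141.5, 89.9, 136.1]
force: [-0.2, -0.5, 0.4]
grip_width: 0.0183
t 27.6 tcp [536.7 139.   47.5] xdir [-0.001  0.001 -1.   ] jaw ang -5.38 F [ 0.5 -0.5 -0.2] w 17.8 q [-45.  19.  32. 110. -12.  55. -13.]
yaw -5.4 rotvec [ 0.    -0.001 -0.001] deg 0.1
yaw 174.6 rotvec [-3.141e+00  1.000e-03 -2.000e-03] deg 180.0
shift [-0.3  0.   0.5]
```

```bash
python3 -m pendant '[[5,[0.7,0,0.4],[0,0,0]],[5,[0.7,0,0.4],[0,0,0]],[5,[0.7,0,0.4],[0,0,0]],[5,[0.7,0,0.4],[0,0,0]]]'; python3 -m pendant '[[22,[0,0,0],[0,0,0]],[28,[0,0,0],[0,0,0]],[35,[0,0,0],[0,0,0]],[40,[0,0,0],[0,0,0]],[40,[0,0,0],[0,0,0]],[40,[-8,0,0],[0,0,0]],[40,[-25,0,0],[0,0,0]],[40,[-50,0,0],[0,0,0]],[40,[-70,0,0],[0,0,0]],[40,[-70,0,0],[0,0,0]]]'; python3 - <<'E'
from seg import *
state(); goto((560,0,125),-5.4)
E
```

```text
time_s: 27.93
tool_pos: [0.5374, 0.1391, 0.0473]
tool_rot: [120.0, 89.9, 114.6]
force: [-0.4, -0.3, 6.0]
grip_width: 0.0181
time_s: 28.77
tool_pos: [0.5401, 0.1396, 0.1215]
tool_rot: [40.1, 89.6, 34.7]
force: [0.4, -0.1, 0.1]
grip_width: 0.0398
t 28.77 tcp [540.1 139.6 121.5] xdir [ 0.006  0.004 -1.   ] jaw ang -5.41 F [ 0.4 -0.1  0.1] w 39.8 q [-47.  13.  34. 106.  -9.  63. -15.]
yaw -5.4 rotvec [-0.     0.006 -0.005] deg 0.4
yaw 174.6 rotvec [ 3.141 -0.007 -0.009] deg 180.0
shift [  -3.9 -137.1   33. ]
```

```bash
python3 -m pendant '[[60,[-2,-20,4],[0,0,0]],[75,[-4,-55,15],[0,0,0]],[75,[-4,-92,27],[0,0,0]],[75,[-4,-130,40],[0,0,0]],[75,[-4,-168,50],[0,0,0]],[75,[-4,-205,55],[0,0.006,-0.005]],[75,[-4,-240,55],[0,0.006,-0.005]],[75,[-4,-262,55],[0,0.006,-0.005]],[75,[-4,-268,55],[0,0.006,-0.005]],[75,[-4,-268,55],[0,0.006,-0.005]]]'; python3 - <<'E'
from seg import *
optics.read_camera("top")
state(); goto((621.5,-123.8,80),-5)
c=optics.read_camera("top")
stampview((537.2,139),"pics/st4.png",zb=4)
S=optics.read_camera("scene");x0,y0,x1,y1=310,205,385,260;k=8
im=cv2.resize(S["image"][y0:y1,x0:x1],None,fx=k,fy=k,interpolation=2)
drawbox(S,im,x0,y0,k,621.5,-123.8,85,70,56,(0,),(0,255,0)); drawbox(S,im,x0,y0,k,621.5,-123.8,85,70,56,(13,),(0,0,255))
cv2.imwrite("pics/pd.png",im)
E
```

```text
time_s: 29.6
tool_pos: [0.566, -0.1358, 0.1205]
tool_rot: [-145.5, 89.5, -151.2]
force: [1.1, 0.2, 0.4]
grip_width: 0.0742
t 29.65 tcp [ 566.6 -133.2  120.4] xdir [-0.008 -0.003 -1.   ] jaw ang -5.48 F [-0.3  0.7  0.1] w 74.8 q [-24.  19.  41. 102. -13.  65.  16.]
yaw -5 rotvec [-0.008 -0.007  0.004] deg 0.7
yaw 175 rotvec [3.133 0.006 0.012] deg 179.5
shift [39.9 14.7 54.1]
```

View pics/st4.png

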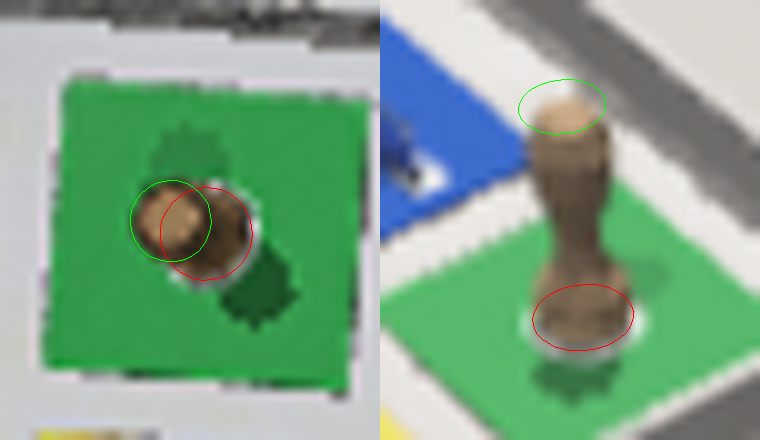

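View pics/pd.png

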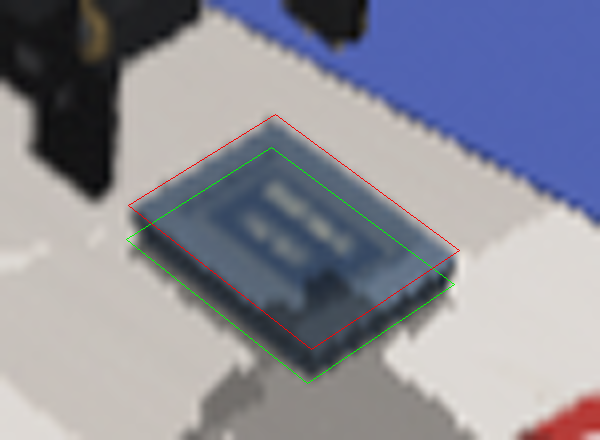

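```bash
python3 -m pendant '[[80,[5,5,15],[0,0,0]],[80,[18,10,35],[-0.008,-0.007,0.004]],[80,[32,13,50],[-0.008,-0.007,0.004]],[80,[40,13,54],[-0.008,-0.007,0.004]],[80,[40,13,54],[-0.008,-0.007,0.004]],[80,[40,13,54],[-0.008,-0.007,0.004]],[80,[40,13,54],[-0.008,-0.007,0.004]]]'; python3 - <<'E'
from seg import *
optics.read_camera("top")
state(); goto((621.3,-123.8,18.7),-5)
E
```

```text
time_s: 30.43
tool_pos: [0.6209, -0.1255, 0.0806]
tool_rot: [-133.8, 90.0, -138.8]
force: [1.1, -0.6, 0.4]
grip_width: 0.0799
t 30.48 tcp [ 621.1 -125.6   80.9] xdir [ 0.001 -0.    -1.   ] jaw ang -4.95 F [0.4 0.4 0.3] w 79.9 q [-21.  27.  39.  97. -19.  63.  18.]
yaw -5 rotvec [0.001 0.001 0.   ] deg 0.1
yaw 175 rotvec [-3.141e+00 -0.000e+00  1.000e-03] deg 180.0
shift [62.2  1.8  0. ]
```

```bash
python3 -m pendant '[[80,[15,1.8,0],[0,0,0]],[80,[35,1.8,0],[0,0,0]],[80,[50,1.8,0],[0,0,0]],[80,[58,1.8,0],[0,0,0]],[80,[61,1.8,0],[0,0,0]],[80,[61,1.8,0],[0,0,0]],[80,[61,1.8,0],[0,0,0]],[80,[61,1.8,0],[0,0,0]],[80,[61,1.8,0],[0,0,0]]]'; python3 - <<'E'
from seg import *
optics.read_camera("top")
state(); goto((621.3,-123.8,18.7),-5)
c=optics.read_camera("scene"); cv2.imwrite("pics/s15.png",cv2.resize(c["image"][160:300,280:440],None,fx=4,fy=4))
E
```

```text
time_s: 31.23
tool_pos: [0.6222, -0.1237, 0.02]
tool_rot: [-7.2, 89.9, -12.2]
force: [-0.3, -0.4, 0.4]
grip_width: 0.0803
t 31.28 tcp [ 622.1 -123.6   19.8] xdir [ 0.001 -0.    -1.   ] jaw ang -4.93 F [ 0.2 -0.8 -0.1] w 80.0 q [-20.  31.  37.  99. -22.  57.  20.]
yaw -5 rotvec [0.001 0.001 0.   ] deg 0.1
yaw 175 rotvec [-3.14e+00 -0.00e+00  2.00e-03] deg 179.9
shift [ 1.1 -0.2 -0.8]
```

View pics/s15.png

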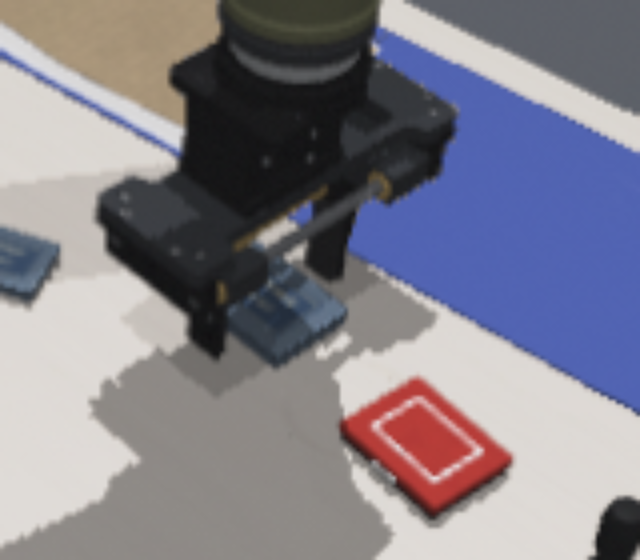

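```bash
python3 -m pendant '[[70,[0.5,0,-0.5],[0,0,0]],[55,[0.5,0,-0.5],[0,0,0]],[45,[0.5,0,-0.5],[0,0,0]],[45,[0.5,0,-0.5],[0,0,0]],[45,[0.5,0,-0.5],[0,0,0]],[45,[0.5,0,-0.5],[0,0,0]],[45,[0.5,0,-0.5],[0,0,0]]]' 40; python3 - <<'E'
from seg import *
state()
E
python3 -m pendant '[[45,[-6,0,0],[0,0,0]],[45,[-25,0,0],[0,0,0]],[45,[-50,0,0],[0,0,0]],[45,[-75,0,0],[0,0,0]],[45,[-90,0,0],[0,0,0]],[45,[-100,0,0],[0,0,0]],[45,[-100,0,0],[0,0,0]],[45,[-100,0,0],[0,0,0]]]'; python3 - <<'E'
from seg import *
optics.read_camera("top")
state(); goto((480,20,125),-5.4)
c=optics.read_camera("scene"); cv2.imwrite("pics/s16.png",cv2.resize(c["image"][140:300,280:440],None,fx=4,fy=4))
E
```

```text
time_s: 31.92
tool_pos: [0.621, -0.1235, 0.0185]
tool_rot: [-162.0, 90.0, -166.9]
force: [0.6, 0.2, -0.1]
grip_width: 0.0535
t 31.92 tcp [ 621.  -123.5   18.5] xdir [-0. -0. -1.] jaw ang -4.93 F [ 0.6  0.2 -0.1] w 53.5 q [-20.  31.  37.  99. -22.  57.  20.]
time_s: 32.58
tool_pos: [0.621, -0.1233, 0.1185]
tool_rot: [61.0, 90.0, 56.1]
force: [-0.2, 1.3, -0.9]
grip_width: 0.0538
t 32.63 tcp [ 620.5 -123.2  117.6] xdir [-0.002  0.    -1.   ] jaw ang -4.92 F [-1.1 -0.7 -0.4] w 53.7 q [-22.  25.  40.  95. -17.  66.  17.]
yaw -5.4 rotvec [ 0.008 -0.002 -0.   ] deg 0.5
yaw 174.6 rotvec [-3.133e+00  0.000e+00 -3.000e-03] deg 179.5
shift [  -7.2  130.6 -152.2]
```

View pics/s16.png

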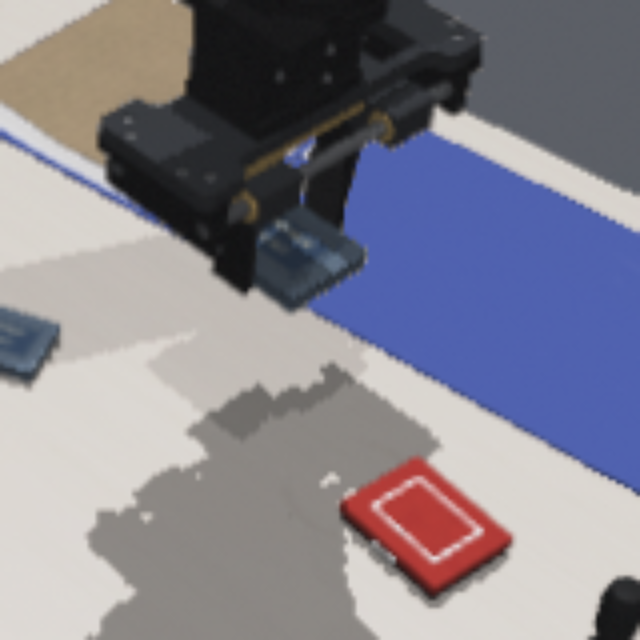

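```bash
python3 -m pendant '[[45,[-2,15,-18],[0,0,0]],[45,[-4,40,-46],[0,0,0]],[45,[-6,66,-76],[0.008,0,0]],[45,[-7,92,-107],[0.008,0,0]],[45,[-7,115,-134],[0.008,0,0]],[45,[-7,128,-150],[0.008,0,0]],[45,[-7,130,-152],[0.008,0,0]],[45,[-7,130,-152],[0.008,0,0]]]'; python3 - <<'E'
from seg import *
optics.read_camera("top")
state(); goto((445.3,147.6,90),-5.4)
E
```

```text
time_s: 33.35
tool_pos: [0.4794, 0.0205, 0.1247]
tool_rot: [169.7, 89.9, 164.5]
force: [0.5, 0.5, -1.1]
grip_width: 0.0538
t 33.4 tcp [480.5  19.2 125.1] xdir [-0.001 -0.    -1.   ] jaw ang -5.32 F [ 0.4 -0.4  0.3] w 53.6 q [-43.   3.  38. 116.  -2.  62.  -9.]
yaw -5.4 rotvec [ 0.001 -0.001  0.   ] deg 0.1
yaw 174.6 rotvec [-3.14e+00 -1.00e-03 -1.00e-03] deg 179.9
shift [ 35.  124.6 -47. ]
```

```bash
python3 -m pendant '[[45,[3,20,-8],[0,0,0]],[45,[10,50,-19],[0,0,0]],[45,[20,80,-30],[0,0,0]],[45,[30,108,-41],[0,0,0]],[45,[35,122,-46],[0,0,0]],[45,[35,124.6,-47],[0,0,0]],[45,[35,124.6,-47],[0,0,0]],[45,[35,124.6,-47],[0,0,0]],[45,[35,124.6,-47],[0,0,0]]]'; python3 - <<'E'
from seg import *
optics.read_camera("top")
state(); goto((445.3,147.6,28),-5.4)
c=optics.read_camera("scene"); cv2.imwrite("pics/s17.png",cv2.resize(c["image"][110:260,130:290],None,fx=4,fy=4))
E
```

```text
time_s: 34.15
tool_pos: [0.447, 0.1456, 0.0909]
tool_rot: [-39.7, 89.9, -45.3]
force: [-0.6, 0.0, -0.9]
grip_width: 0.0534
t 34.2 tcp [446.8 145.8  90.9] xdir [ 0.001 -0.    -1.   ] jaw ang -5.57 F [ 0.2 -1.3 -1.2] w 53.8 q [-51.   4.  31. 119.  -2.  58. -25.]
yaw -5.4 rotvec [-0.003  0.001  0.   ] deg 0.2
yaw 174.6 rotvec [ 3.139e+00  0.000e+00 -1.000e-03] deg 179.8
shift [62.9  1.7 -1.7]
```

View pics/s17.png

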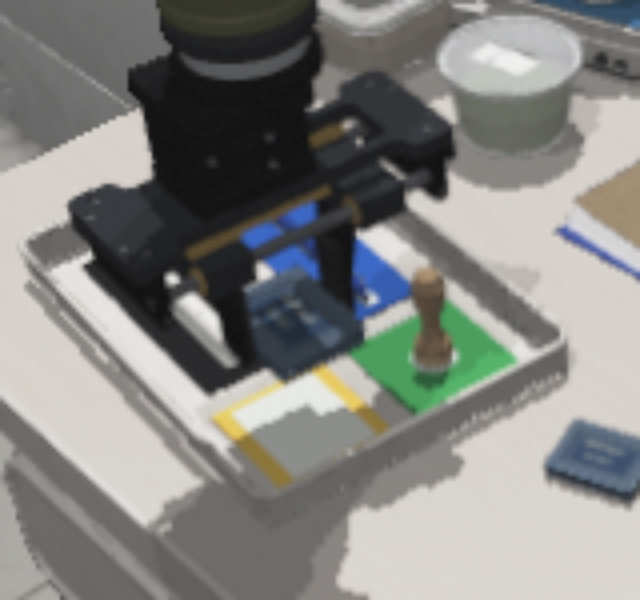

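```bash
python3 -m pendant '[[45,[10,1.5,-1.5],[-0.003,0,0]],[45,[25,1.5,-1.5],[-0.003,0,0]],[45,[40,1.5,-1.5],[-0.003,0,0]],[45,[50,1.5,-1.5],[-0.003,0,0]],[45,[53,1.5,-1.5],[-0.003,0,0]],[45,[53,1.5,-1.5],[-0.003,0,0]],[45,[53,1.5,-1.5],[-0.003,0,0]],[45,[53,1.5,-1.5],[-0.003,0,0]]]'; python3 - <<'E'
from seg import *
optics.read_camera("top");optics.read_camera("top")
state(); goto((445.3,147.6,22.7),-5.4)
c=optics.read_camera("scene"); cv2.imwrite("pics/s18.png",cv2.resize(c["image"][110:260,130:290],None,fx=4,fy=4))
E
```

```text
time_s: 34.92
tool_pos: [0.445, 0.1494, 0.0382]
tool_rot: [31.3, 89.9, 26.1]
force: [0.3, 0.3, -0.7]
grip_width: 0.054
t 35.02 tcp [444.9 149.5  38.2] xdir [ 0.001  0.001 -1.   ] jaw ang -5.21 F [ 0.6  0.8 -0.5] w 53.4 q [-50.   9.  31. 121.  -6.  51. -22.]
yaw -5.4 rotvec [ 0.003  0.001 -0.001] deg 0.2
yaw 174.6 rotvec [-3.138e+00  1.000e-03  2.000e-03] deg 179.8
shift [15.5 -1.8  0.5]
```

View pics/s18.png

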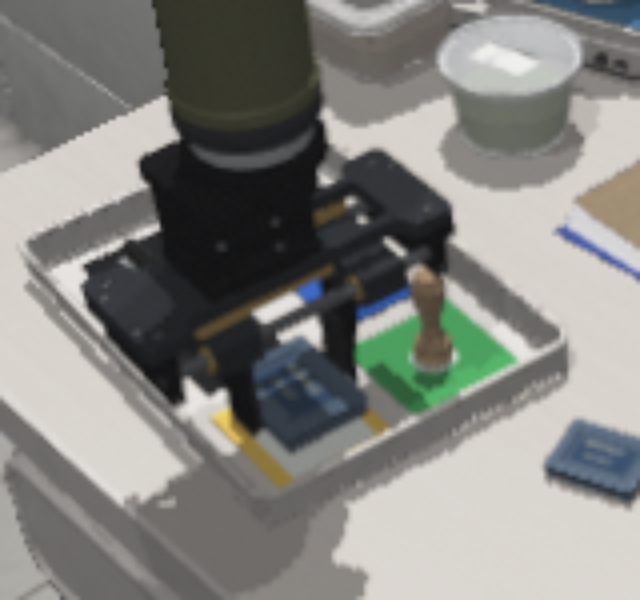

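```bash
python3 - <<'E'
from seg import *
S=optics.read_camera("scene"); p,r=tool()
for name,z,y in (("foot front",95,-37),("foot front",95,37),("foot mid",95,0),("finger",45,0)):
  for back in (17,-40,-53,-65):
    P=p+r.apply(np.array([back,y,z])/1000); u,v=w2px(S,P); print(name,y,back,np.round(P*1000),(round((u-130)*4),round((v-110)*4)))
E
```

```text
foot front -37 17 [536. 104.  21.] (467, 360)
foot front -37 -40 [536. 104.  78.] (460, 283)
foot front -37 -53 [536. 104.  91.] (459, 265)
foot front -37 -65 [536. 104. 103.] (457, 248)
foot front 37 17 [543. 178.  21.] (394, 298)
foot front 37 -40 [543. 178.  78.] (386, 222)
foot front 37 -53 [543. 178.  91.] (384, 204)
foot front 37 -65 [543. 178. 103.] (382, 187)
foot mid 0 17 [539. 141.  21.] (430, 328)
foot mid 0 -40 [539. 141.  78.] (422, 252)
foot mid 0 -53 [539. 141.  91.] (421, 234)
foot mid 0 -65 [539. 141. 103.] (419, 217)
finger 0 17 [490. 145.  21.] (359, 364)
finger 0 -40 [490. 145.  78.] (349, 288)
finger 0 -53 [490. 145.  91.] (347, 269)
finger 0 -65 [490. 145. 103.] (344, 252)
```

```bash
python3 -m pendant '[[45,[3,-1.8,0.5],[0.003,0,0]],[45,[8,-1.8,0.5],[0.003,0,0]],[45,[11,-1.8,0.5],[0.003,0,0]],[45,[12,-1.8,0.5],[0.003,0,0]],[45,[12,-1.8,0.5],[0.003,0,0]],[45,[12,-1.8,0.5],[0.003,0,0]],[45,[12,-1.8,0.5],[0.003,0,0]]]'; python3 - <<'E'
from seg import *
optics.read_camera("top")
state(); goto((445.3,147.6,22.7),-5.4)
S=optics.read_camera("scene");x0,y0,x1,y1=170,185,240,240;k=8
im=cv2.resize(S["image"][y0:y1,x0:x1],None,fx=k,fy=k,interpolation=2)
drawbox(S,im,x0,y0,k,445.3,147.6,84.6,70,56,(4,),(0,255,0)); drawbox(S,im,x0,y0,k,445.3,147.6,84.6,70,56,(21,),(0,0,255))
cv2.imwrite("pics/s19.png",im)
E
```

```text
time_s: 35.7
tool_pos: [0.4448, 0.1474, 0.0256]
tool_rot: [-96.9, 90.0, -102.2]
force: [-0.3, 0.1, -0.3]
grip_width: 0.0535
t 35.75 tcp [444.8 147.4  25.6] xdir [ 0. -0. -1.] jaw ang -5.38 F [ 0.4 -0.4 -1.2] w 53.7 q [-50.  10.  31. 122.  -7.  49. -21.]
yaw -5.4 rotvec [0. 0. 0.] deg 0.0
yaw 174.6 rotvec [-3.141 -0.     0.   ] deg 180.0
shift [2.9 0.3 0.5]
```

View pics/s19.png

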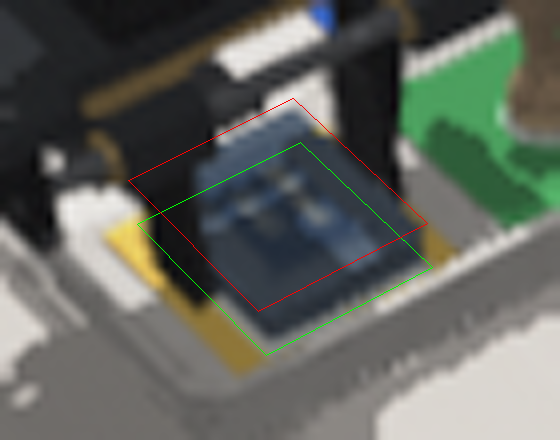

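```bash
python3 -m pendant '[[45,[1.5,0.3,0.4],[0,0,0]],[45,[2.8,0.3,0.4],[0,0,0]],[45,[2.8,0.3,0.4],[0,0,0]],[45,[2.8,0.3,0.4],[0,0,0]],[45,[2.8,0.3,0.4],[0,0,0]]]'; python3 -m pendant '[[58,[0,0,0],[0,0,0]],[62,[0,0,0],[0,0,0]],[64,[0,0,0],[0,0,0]],[64,[0,0,0],[0,0,0]],[64,[-8,0,0],[0,0,0]],[64,[-25,0,0],[0,0,0]],[64,[-50,0,0],[0,0,0]],[64,[-80,0,0],[0,0,0]],[64,[-100,0,0],[0,0,0]],[64,[-100,0,0],[0,0,0]]]'; python3 -m pendant '[[64,[-5,-25,4],[0,0,0]],[64,[-10,-60,8],[0,0,0]],[64,[-10,-100,12],[0,0,0]],[64,[-10,-140,16],[0,0,0]],[64,[-10,-180,20],[0,0,0]],[64,[-10,-215,24],[0,0,0]],[64,[-10,-240,26],[0,0,0]],[64,[-10,-240,26],[0,0,0]],[64,[-10,-240,26],[0,0,0]]]'; python3 - <<'E'
from seg import *
state()
T=optics.read_camera("top");S=optics.read_camera("scene")
for c,(x0,y0,x1,y1),n in ((T,(132,185,248,270),"t20"),(S,(140,130,270,240),"s20")):
    k=6; im=cv2.resize(c["image"][y0:y1,x0:x1],None,fx=k,fy=k,interpolation=2)
    for a in ((550.2,276.4,84.6,145,12,(8.5,)),(458.4,284.9,84.6,135,17,(12,)),(445.3,147.6,84.6,70,56,(17,))): drawbox(c,im,x0,y0,k,*a,(0,0,255))
    cv2.imwrite(f"pics/{n}.png",im)
cv2.imwrite("pics/tfull.png",T["image"])
E
```

```text
time_s: 36.22
tool_pos: [0.4451, 0.1476, 0.0227]
tool_rot: [-132.4, 90.0, -137.8]
force: [1.0, -0.2, -1.7]
grip_width: 0.0536
time_s: 37.05
tool_pos: [0.4482, 0.1488, 0.1277]
tool_rot: [38.7, 89.5, 33.2]
force: [1.8, 0.6, 0.4]
grip_width: 0.0641
time_s: 37.8
tool_pos: [0.4481, -0.0951, 0.1327]
tool_rot: [154.3, 90.0, 148.7]
force: [-0.5, 0.0, -0.2]
grip_width: 0.0642
t 37.8 tcp [448.1 -95.1 132.7] xdir [-0.  0. -1.] jaw ang -5.61 F [-0.5  0.  -0.2] w 64.2 q [-38.  -2.  47. 118.   2.  63.   2.]
```

View pics/t20.png

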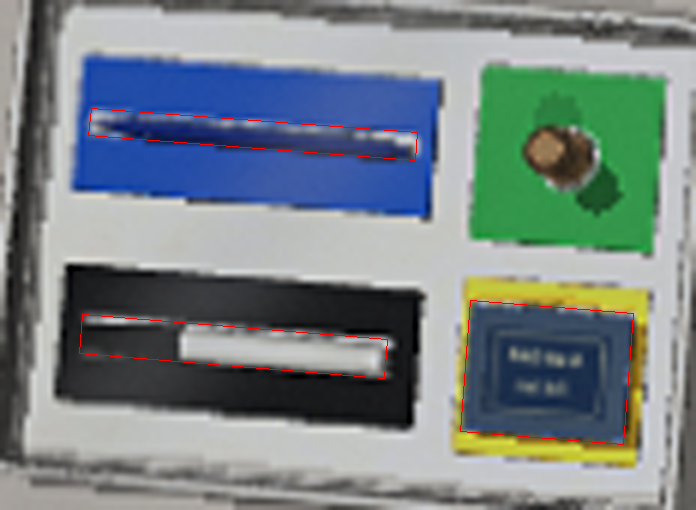

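View pics/s20.png

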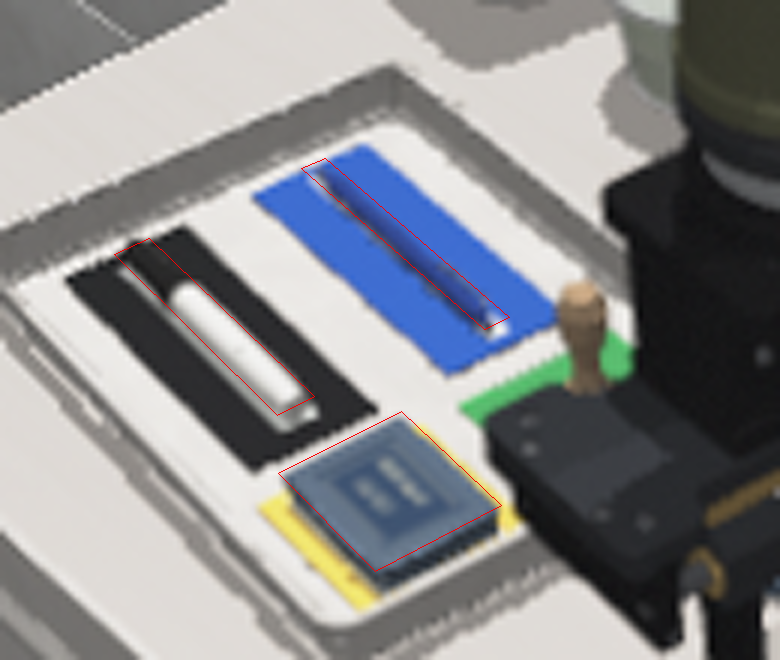

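```bash
python3 - <<'E'
from seg import *
state()
c=optics.read_camera("top"); H,s,V=[a.astype(int) for a in cv2.split(cv2.cvtColor(c["image"],cv2.COLOR_BGR2HSV))]
m=comp((s>60)&(H>95)&(H<125),(205,230,242,265)); print("pad",moments(c,m,.017),rect(c,m,.017))
m=comp((s>120)&(V<120)&(H>100)&(H<130),(140,192,206,218)); print("pen",moments(c,m,.009))
for l,z in (("red_pad_center",.0065),("black_stamp_center",.032)):
    for n in ("top","scene"):
        cc=c if n=="top" else optics.read_camera(n)
        for d in models.landmark_of(n,l)[:1]: print(l,n,np.round(px2w(cc,d["centre"][1]*560,d["centre"][0]*420,z)*1000))
E
```

```text
t 37.9 tcp [448.3 -92.7 132.6] xdir [-0.001  0.    -1.   ] jaw ang -5.32 F [ 0.7  0.3 -0.6] w 64.0 q [-38.  -2.  46. 118.   2.  63.   2.]
pad ('cen', array([445.1, 146.9]), 'ang', np.float64(83.0), 'L,W', array([69.9, 54.4]), 'n', 520) [445.3 146.7  68.9  53.4  84.6]
pen ('cen', array([548.2, 279.6]), 'ang', np.float64(83.6), 'L,W', array([129.2,   8.3]), 'n', 131)
red_pad_center top [ 610. -245.    6.]
red_pad_center scene [ 602. -246.    6.]
black_stamp_center top [ 594. -352.   32.]
black_stamp_center scene [ 587. -357.   32.]
```

View pics/tfull.png

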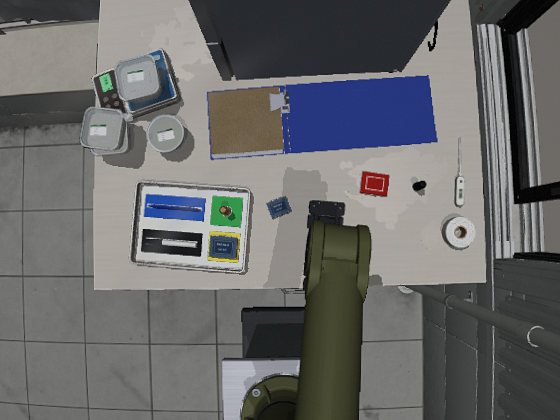

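```bash
python3 -c "
from cell import env
print(env.sign_off())"
```

```text
the job is handed in; nothing more can be done
None
```

The kit is in the tray and the job is handed in, at about 38 s on the robot's clock. I placed the marker, pen, wooden stamp and larger blue ink pad in that order. The marker first sat about 3 mm too far along its bar, so I re-gripped it and moved it back before starting on the stamp.

Last checks, from both cameras:
- **Ink pad:** it lies within about 1 mm of its outline. One angle fit showed it squared up, and the other was about 1.5° off.
- **Stamp:** it stands upright on the white disc, with no offset I could see.
- **Marker and pen:** both lie along their bars. In the top view each sits about 1–2 mm toward the robot, but the scene view shows them on target. I left them there.
- **Other desk's things:** the red pad and black stamp look unmoved in the picture. The network's readings for them vary by several mm between cameras. I didn't touch the smaller blue pad either.
- **Gripper:** it was clear of everything at hand-in.

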